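# Slide the tall oil bottle home into the empty bay of the bottle rack

## Task

Push the tall narrow steel oil bottle, low on its body so that it slides along the ledge without tipping, into the empty bay of the low wooden rack (the one with the round paper liner) until it stands upright up against the back rail, then leave it there. Only push it gently with the fingertips: do not grip, lift or topple it, and leave the short jar in the other bay and everything else on the ledge where they are.

Things in the scene. Friction and masses are not known exactly. Their poses are not given: they have to be found in the camera images.
- oil_bottle: loose tall steel oil bottle, 255 mm high: straight round body 56 mm in diameter from the foot up to 85 mm, then a shoulder narrowing to 26 mm diameter at 125 mm, and a slim neck (22 mm, cap 30 mm) above. Origin at the centre of its underside, z up; yaw means nothing. 0.3 to 0.65 kg; friction on the ledge 0.5 to 0.7: pushed more than about 35 mm above the ledge it may tip.
- rack: low wooden rack fixed to the ledge, mouth towards the robot. Origin on the ledge; x points into the bays, y left. Face of the back rail (6 mm thick, 35 high) at x = +35 mm. Three fins, 6 mm thick, 30 high, at y = -96, 0, +96 mm reach from the rail to x = -20 mm: two bays 90 mm wide centred at y = -48 and +48 mm. No floor: the bottle slides on the ledge; against the rail its axis is at x = +7 mm.
- liner: thin round white paper liner, 68 mm in diameter and 0.6 mm thick, lying in the empty bay; it has no step that a bottle could catch on. Origin at its centre, which is at x = +4 mm in the rack's frame and on the middle line of the empty bay (y = +48 or -48 mm).
- jar: short loose brown earthenware jar, 84 mm high, 60 mm in diameter, standing in the other bay of the rack. Origin at the centre of its underside. Not to be disturbed.
- canister: loose red plastic canister with a closed screw lid, 100 mm in diameter, 140 mm high, to the right. Origin at the centre of its underside. Not to be disturbed.
- tray: round stainless steel tray fixed to the ledge at the left, 284 mm in diameter, rim 16 mm high. Origin at its centre on the ledge.
- saucepan: loose open aluminium saucepan at the far right, 160 mm in diameter at the rim, 75 mm high, with a 110 mm handle pointing away to the right. Origin at the centre of its underside. Not to be disturbed.
- spoon: small wooden spoon, 180 mm long, lying loose at the near right. Not to be disturbed.
- tumbler0: one of four loose ribbed glass tumblers standing on the tray, 66 mm across the rim, 92 mm high. Origin at the centre of its underside. Not to be disturbed.
- tumbler1: one of four loose ribbed glass tumblers standing on the tray, 66 mm across the rim, 92 mm high. Origin at the centre of its underside. Not to be disturbed.
- tumbler2: one of four loose ribbed glass tumblers standing on the tray, 66 mm across the rim, 92 mm high. Origin at the centre of its underside. Not to be disturbed.
- tumbler3: one of four loose ribbed glass tumblers standing on the tray, 66 mm across the rim, 92 mm high. Origin at the centre of its underside. Not to be disturbed.
There are look-alikes about, which are no part of the job. Of the things shaped like the oil_bottle, the steel one is meant.

How it is judged:
On the way:
1. the bottle, standing upright on the ledge, enters the mouth of the empty bay (horizontal distance between oil_bottle and liner below 0.045 m and angle between oil_bottle's own z axis and vertical below 0.2 rad and height (world z) of oil_bottle below 0.008 m), for 0.02 s.
At the end, for the whole second after the job is handed in: The oil bottle stands upright (within 0.05 rad) and at rest on the ledge in the bay with the liner, its axis within 24 mm of the liner's centre and its side within 9 mm of touching the back rail, free of the robot (x of oil_bottle in the frame of rack above -0.002 m and horizontal distance between oil_bottle and liner below 0.024 m and angle between oil_bottle's own z axis and vertical below 0.05 rad and height (world z) of oil_bottle below 0.003 m and linear speed of oil_bottle below 0.01 m/s and angular speed of oil_bottle below 0.1 rad/s).
It fails at once if the oil bottle tips by more than 0.25 rad (angle between oil_bottle's own z axis and vertical above 0.25 rad).
It fails at once if the oil bottle is lifted or carried (its underside centre more than 9 mm above the ledge) (height (world z) of oil_bottle above 0.009 m).
It fails at once if the bottle is gripped or shoved hard (more than 30 N from the fingers) (contact force between oil_bottle and the fingers above 30 N).
It fails at once if another thing on the ledge is moved by more than 12 mm (distance of any of tumbler0, tumbler1, tumbler2, tumbler3, saucepan, canister, spoon, jar from where it was at the start of the episode above 0.012 m).
It also fails if it takes over 67 s, if anything falls off the work surface, if the arm or the gripper's body presses on something with over 40 N, if the wrist force passes 120 N, or if a joint passes its speed limit or range.

## Robot

A 6-joint arm with a two-finger parallel gripper is mounted at the origin on the work surface. World frame = base frame: x ahead of the robot, y to its left, z up, the work surface at z = 0. Lengths are in m, angles in rad, forces in N, time in s.
With the tool pointing down it reaches from about 0.375 to 0.9 m from the base axis. Payload 3.1 kg.
Tool frame: the origin (TCP) lies between the finger pads; the fingertips stand finger_overhang ahead of it and the grasp point (between the pads) lies 6 mm ahead of it (finger_overhang is the distance from the TCP to the fingertips, in m); z points along the fingers, y is the direction in which the jaws open and shut (so a half turn about z gives the same grasp; the last joint's range is limited). The gripper opens to 87 mm and grips with 3 to 60 N. Pads are 19 mm wide; open, the fingers measure 117 mm over their backs; the gripper's body (75 mm by 190 mm) begins 51 mm behind the grasp point.
Start: joints at [-1.333, 0.527, 1.433, -0, 1.181, -0.178], TCP at [0.252, -0.572, 0.248] pointing down, gripper open.
Joint ranges: [-3.08, 3.08], [-0.75, 2.2], [0.22, 2.44], [-1.43, 4.57], [0, 2.65], [-2.85, 2.85]. Speed limits (rad/s): [2.79, 2.79, 3.14, 3.14, 3.14, 3.14].

## Interface

Orientations are given as a rotation vector (axis times angle).
In Python, from station import * gives the robot as it stands. The module is installed in compiled form; this text tells all that it offers.
- The arm moves only by the tool move_arm, never from a script. Its argument "targets" is one flat list of numbers, 7 for each row, row after row: the finger opening in mm, from 0 to 87, then the shift along the world's x, y, z in mm, then the turn, a rotation vector about the world's x, y, z in rad. In form: [claw, dx, dy, dz, wx, wy, wz, claw, dx, dy, dz, wx, wy, wz, ...]. A call has 1 to 20 rows; each row is the pose to reach, as a shift and turn from the pose measured when the call began; what a row does not reach only later rows make up. A row lasts 1/10 s, in which the tool goes at most 50 mm and 8.59 degrees, less where a joint would pass 70% of its speed; a pose out of reach is approached as far as the arm can. A call with a gripper value outside its range is refused whole. The fingers move at their own pace and stop on an object; "force" is the grip in N (left out, the last holds). Time passes only in rows, so rows that repeat a pose let the fingers close. It gives the time, the measured TCP pose, the force and the opening at its end, in the units of the state.
- get_state(): the state, without advancing time (a new reading comes with each control period).
- capture(name): name is "side" or "top" or "wrist"; returns the picture (400x640x3 uint8, red, green, blue); there is no depth.
- get_calibration(name): a dict with "fov_y" (degrees; the focal length in pixels is half the picture's height over the tangent of half this angle, whatever the lens; pixels are square), "cx", "cy" (the principal point, pixels), "eye" and "rotation" of the camera in the world; the wrist camera has in their place "mount" (4x4, takes a point from camera to tool coordinates, whose origin is the TCP and whose axes are the flange's). Camera axes: x right, y down, z forward; pixel columns grow to the right and rows downward; lengths in m; the calibration is good to about 2 mm. The wrist camera is an equidistant fisheye: a pixel r from the principal point sees the ray r / f radians off the axis. A picture is of the moment at which its call begins: read the wrist's pose just before it. get_calibration takes no time and is no camera call.
- hand_in(): hands the job in, once; it reports no verdict.
The state is a dict: "t": time; "qpos": joint angles; "dq": joint speeds; "tau": joint torques, N m; "eef_pos": TCP position; "tcp_rot": TCP orientation; "ft_force": force on the tool from outside, world axes, zero at the start; "ft_torque": the same for the moment, N m; "opening": opening from 0.0 (shut) to 1.0 (fully open).
Only numpy, scipy, OpenCV 4.12 (cv2) and the standard library are available. Lean on these libraries where they do the work, as an engineer would, in place of code of your own. Each camera call takes 0.05 s, during which the arm holds its last target.

## Working session

There is one attempt and no reset: what is moved stays moved. The work goes in short steps, Python scripts to look and compute and a tool call to move; the robot and the scene stay as the last step left them, time stands still between calls to the robot, and variables do not carry over. Pictures are saved under pics/ and viewed, and the job is handed in when it is done.

Besides the shell and the picture viewer there is one more tool, called after ">>>" by a JSON object that holds its "method" and its "body", one argument or row to a line. move_arm: Moves the arm, as the interface text tells. Its arguments: {"type":"object","properties":{"targets":{"type":"array","items":{"type":"number"}},"force":{"type":"number"}},"required":["targets"]}

```bash
mkdir -p pics
python3 - <<'E'
from station import *
import cv2
print(get_state())
for n in ["side","top","wrist"]:
    c=get_calibration(n); print(n,c)
    cv2.imwrite(f"pics/{n}0.png",capture(n)[:,:,::-1])
E
```

```text
{'t': 0.0, 'qpos': array([-1.33351768e+00,  5.28459616e-01,  1.43391421e+00, -3.48844119e-05,
        1.18135236e+00, -1.78512663e-01]), 'dq': array([-0.00041521,  0.00024179, -0.00116177,  0.00061355, -0.00017687,
       -0.00079238]), 'tau': array([ 2.09993250e-04, -4.40044534e+01, -1.76594424e+01,  6.32050401e-02,
        5.83366491e-02, -1.55919538e-04]), 'eef_pos': array([ 0.25229606, -0.5710755 ,  0.24657179]), 'tcp_rot': array([-3.07185600e+00, -6.48009311e-01,  1.49006058e-04]), 'ft_force': array([-0.05152334,  0.22075116,  0.35550425]), 'ft_torque': array([-0.01603771, -0.00446775,  0.01086616]), 'opening': 1.0042492724794316}
side {'fov_y': 46.695763474186414, 'cx': 325.46284507897775, 'cy': 198.96113072892615, 'eye': array([0.13414516, 0.7247907 , 0.94422638]), 'rotation': array([-0.69438878,  2.69025014, -1.03889082])}
top {'fov_y': 43.86159333993011, 'cx': 330.1517340889622, 'cy': 204.4101060601663, 'eye': array([0.40172863, 0.03486736, 1.62564936]), 'rotation': array([-2.21461499,  2.16495619, -0.08992332])}
wrist {'fov_y': 65.70646984690485, 'cx': 318.0424290417543, 'cy': 200.19283516360076, 'mount': array([[-2.34098312e-04, -9.55063639e-01, -2.96400727e-01,
         8.11985649e-02],
       [ 9.99999390e-01,  9.63741439e-05, -1.10034011e-03,
         4.78568771e-04],
       [ 1.07946020e-03, -2.96400804e-01,  9.55063034e-01,
        -1.36394411e-01],
       [ 0.00000000e+00,  0.00000000e+00,  0.00000000e+00,
         1.00000000e+00]])}
```

View pics/side0.png

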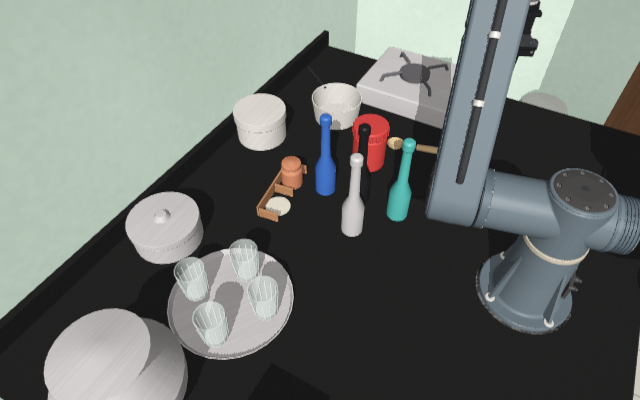

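View pics/top0.png

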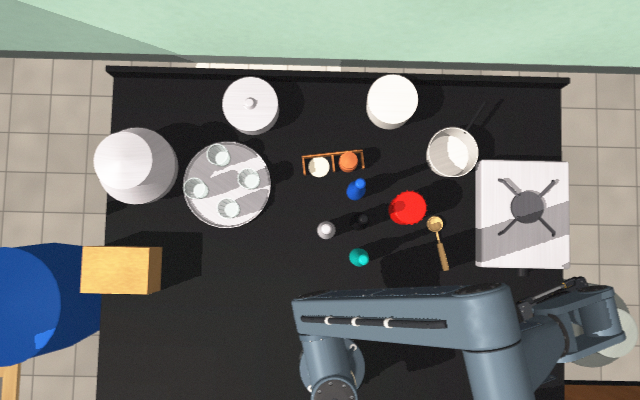

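View pics/wrist0.png

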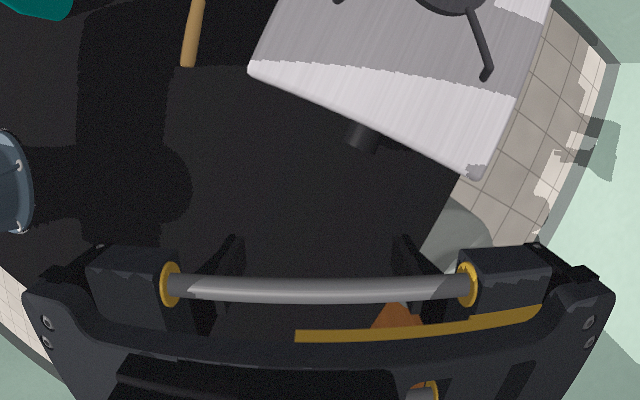

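Bottle-shaped candidates, as (side image / top image) pixels:
- grey steel: (353,195) / (326,230)
- teal: (399,185) / (359,257)
- black: (365,145) / (363,220)
- blue: (326,160) / (356,188)

The grey one fits the description. I'll check it in close crops and measure.

```bash
cat > h.py <<'E'
import numpy as np,cv2
from scipy.spatial.transform import Rotation as R
from station import *
def K(c): 
    f=200/np.tan(np.radians(c["fov_y"]/2)); return np.array([[f,0,c["cx"]],[0,f,c["cy"]],[0,0,1]])
def proj(n,P):
    c=get_calibration(n); Rm=R.from_rotvec(c["rotation"]).as_matrix()
    p=(np.atleast_2d(P)-c["eye"])@Rm; p=p@K(c).T; return p[:,:2]/p[:,2:]
def unproj(n,uv,z=0):
    c=get_calibration(n); Rm=R.from_rotvec(c["rotation"]).as_matrix()
    uv=np.atleast_2d(uv).astype(float); d=np.c_[uv,np.ones(len(uv))]@np.linalg.inv(K(c)).T@Rm.T
    return c["eye"]+d*((z-c["eye"][2])/d[:,2])[:,None]
E
python3 - <<'E'
from h import *
a=cv2.imread("pics/side0.png")[100:250,240:440]; cv2.imwrite("pics/s1.png",cv2.resize(a,None,fx=4,fy=4,interpolation=cv2.INTER_CUBIC))
a=cv2.imread("pics/top0.png")[130:280,280:480]; cv2.imwrite("pics/t1.png",cv2.resize(a,None,fx=4,fy=4,interpolation=cv2.INTER_CUBIC))
E
```

```text
(no output)
```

View pics/s1.png

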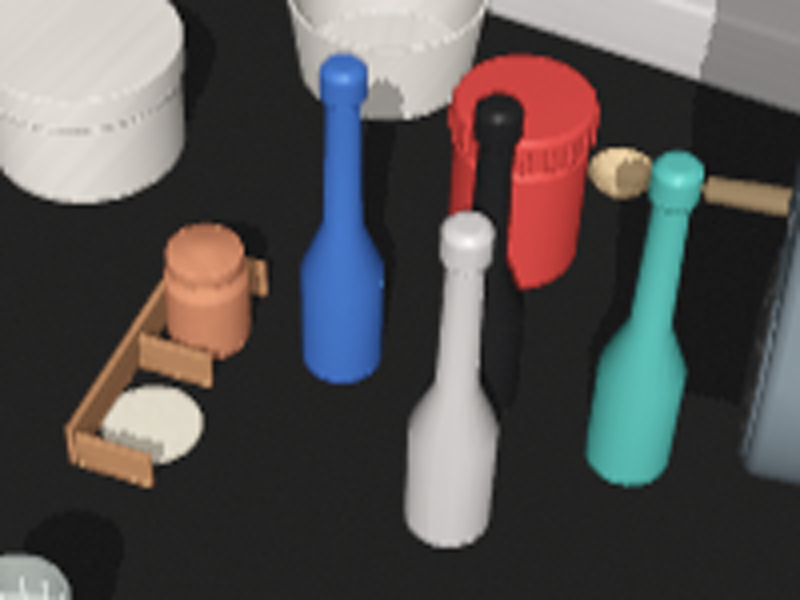

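View pics/t1.png

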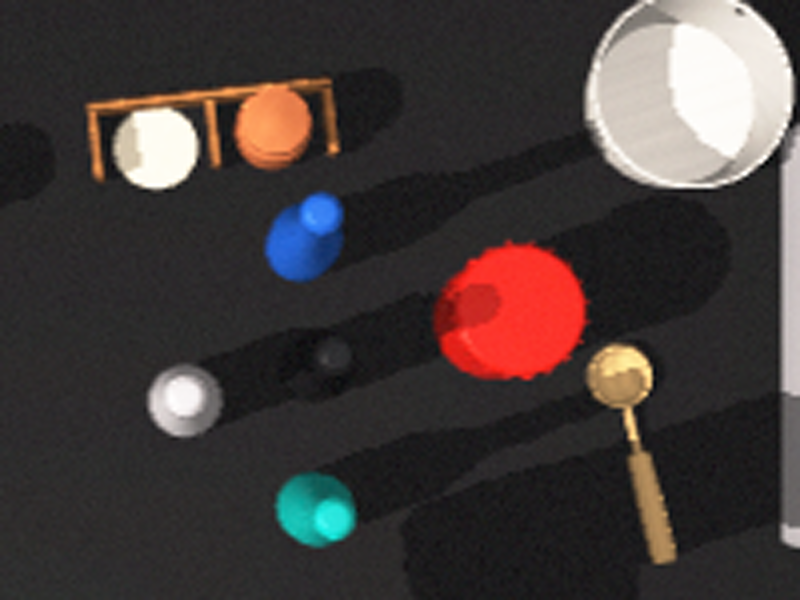

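Run:
```python
from h import *
def c2(x,y): return (280+(x+.5)/4-.5,130+(y+.5)/4-.5)
def s2(x,y): return (240+(x+.5)/4-.5,100+(y+.5)/4-.5)
g=lambda n:cv2.imread(f"pics/{n}0.png").astype(int)
t=g("top");s=g("side")
def cen(im,thr,box):
    u0,u1,v0,v1=box; m=np.zeros(im.shape[:2],np.uint8); m[v0:v1,u0:u1]=(im[v0:v1,u0:u1].min(2)>thr)
    n,l,st,ce=cv2.connectedComponentsWithStats(m); i=1+st[1:,4].argmax(); return ce[i],st[i],(l==i)
c,st,m=cen(t,60,(312,342,212,245)); print("bot top",c,st, unproj("top",c,.06))
c,st,m=cen(t,90,(306,334,153,182)); print("liner",c,st,unproj("top",c,0.0006))
c,st,m=cen(s,120,(262,294,192,220)); print("liner side",c,st,unproj("side",c,0))
# bottle mask fit
_,_,mt=cen(t,60,(312,342,212,245)); _,_,ms=cen(s,90,(338,368,150,240))
print(mt.sum(),ms.sum())
prof=[(0,28),(.085,28),(.125,13),(.13,11),(.225,11),(.228,15),(.255,15)]
a=np.linspace(0,2*np.pi,40)
def sil(n,x,y):
    m=np.zeros((400,640),np.uint8)
    for (z0,r0),(z1,r1) in zip(prof[:-1],prof[1:]):
        P=np.array([[x+r/1e3*np.cos(k),y+r/1e3*np.sin(k),z] for z,r in((z0,r0),(z1,r1)) for k in a])
        h=cv2.convexHull(proj(n,P).astype(np.float32))
        cv2.fillConvexPoly(m,np.round(h*16).astype(np.int32),1,shift=4)
    return m>0
for nm,ims in (("top",[("top",mt)]),("side",[("side",ms)]),("both",[("top",mt),("side",ms)])):
    best=min(((sum((sil(n,x,y)^k).sum() for n,k in ims),x,y) for x in np.arange(.36,.50,.002) for y in np.arange(-.0,.1,.002)))
    print(nm,best)
print("rack top z.035: rail L,R", unproj("top",[c2(88,106),c2(330,82)],.035))
print("fin tips z.03", unproj("top",[c2(99,179),c2(216,166),c2(335,153)],.03))
print("others body:", "teal",unproj("top",c2(308,505),.06),"blue",unproj("top",c2(300,247),.06),"black side foot")
print("jar",unproj("top",c2(273,126),.07), "black cap",unproj("top",c2(333,355),.25), "teal cap",unproj("top",c2(334,519),.25),"blue cap",unproj("top",c2(321,212),.25))
```

```text
bot top [325.54710145 229.80797101] [316 221  20  19 276] [[0.43378975 0.03246422 0.06      ]]
liner [318.58757062 166.53954802] [308 157  22  21 354] [[6.42811105e-01 6.00918065e-02 6.00000000e-04]]
liner side [278.34017595 205.1085044 ] [266 197  25  19 341] [[6.43861372e-01 5.56513603e-02 1.11022302e-16]]
276 1271Traceback (most recent call last):
  File "<stdin>", line 25, in <module>
  File "<stdin>", line 25, in <genexpr>
  File "<stdin>", line 25, in <genexpr>
  File "<stdin>", line 21, in sil
  File "h.py", line 7, in proj
    c=get_calibration(n); Rm=R.from_rotvec(c["rotation"]).as_matrix()
ValueError: time passes only in moves, steps and waits
```

```bash
python3 - <<'E'
s=open('h.py').read().replace("from station import *","from station import *\nimport functools\n_gc=get_calibration\n@functools.lru_cache(None)\ndef get_calibration(n): return _gc(n)")
open('h.py','w').write(s)
E
cat > fit.py <<'E'
from h import *
def c2(x,y): return (280+(x+.5)/4-.5,130+(y+.5)/4-.5)
def cen(im,thr,box):
    u0,u1,v0,v1=box; m=np.zeros(im.shape[:2],np.uint8); m[v0:v1,u0:u1]=(im[v0:v1,u0:u1].min(2)>thr)
    n,l,st,ce=cv2.connectedComponentsWithStats(m); i=1+st[1:,4].argmax(); return ce[i],st[i],(l==i)
prof=[(0,28),(.085,28),(.125,13),(.13,11),(.225,11),(.228,15),(.255,15)]
a=np.linspace(0,2*np.pi,40)
def sil(n,x,y):
    m=np.zeros((400,640),np.uint8)
    for (z0,r0),(z1,r1) in zip(prof[:-1],prof[1:]):
        P=np.array([[x+r/1e3*np.cos(k),y+r/1e3*np.sin(k),z] for z,r in((z0,r0),(z1,r1)) for k in a])
        h=cv2.convexHull(proj(n,P).astype(np.float32))
        cv2.fillConvexPoly(m,np.round(h*16).astype(np.int32),1,shift=4)
    return m>0
def fit(ims,x0,y0,w=.03):
    for st in (.006,.002,.001):
        b=min(((sum((sil(n,x,y)^k).sum() for n,k in ims),x,y) for x in np.arange(x0-w,x0+w,st) for y in np.arange(y0-w,y0+w,st)))
        x0,y0=b[1:]; w=st*2
    return b
E
cat > run1.py <<'E'
from fit import *
t=cv2.imread("pics/top0.png").astype(int); s=cv2.imread("pics/side0.png").astype(int)
_,_,mt=cen(t,60,(312,342,212,245)); _,_,ms=cen(s,90,(338,368,150,240))
for nm,ims in (("top",[("top",mt)]),("side",[("side",ms)]),("both",[("top",mt),("side",ms)])): print(nm,fit(ims,.434,.032))
print("rack top z.035: rail L,R", unproj("top",[c2(88,106),c2(330,82)],.035))
print("fin tips z.03", unproj("top",[c2(99,179),c2(216,166),c2(335,153)],.03))
print("teal",unproj("top",c2(308,505),.06),"blue",unproj("top",c2(300,247),.06))
print("jar",unproj("top",c2(273,126),.07), "black cap",unproj("top",c2(333,355),.25), "teal cap",unproj("top",c2(334,519),.25),"blue cap",unproj("top",c2(321,212),.25))
E
python3 run1.py
```

```text
top (np.int64(11), np.float64(0.43300000000000005), np.float64(0.03299999999999999))
side (np.int64(125), np.float64(0.43600000000000005), np.float64(0.027999999999999997))
both (np.int64(150), np.float64(0.43400000000000005), np.float64(0.03199999999999999))
rack top z.035: rail L,R [[ 0.67030654  0.11514864  0.035     ]
 [ 0.69465104 -0.08007692  0.035     ]]
fin tips z.03 [[ 0.61182235  0.10494787  0.03      ]
 [ 0.62465858  0.0106332   0.03      ]
 [ 0.63756285 -0.08551739  0.03      ]]
teal [[ 0.35427939 -0.0669254   0.06      ]] blue [[ 0.55744566 -0.05683301  0.06      ]]
jar [[ 0.65197967 -0.03310282  0.07      ]] black cap [[ 0.46388962 -0.0700007   0.25      ]] teal cap [[ 0.35082984 -0.07267641  0.25      ]] blue cap [[ 0.56338371 -0.05988348  0.25      ]]
```

Run:
```python
import station; print([k for k in dir(station) if not k.startswith('__')]); print(getattr(station,'finger_overhang',None))
from h import *
s=get_state(); print(R.from_rotvec(s["tcp_rot"]).as_matrix().round(3))
print("tray",unproj("top",[(227,184),(183,184),(271,184)],0.016))
print("tumblers rim",unproj("top",[(219,154),(250,178),(197,187),(229,208)],.092))
```

```text
['Unreachable', 'capture', 'finger_overhang', 'get_calibration', 'get_state', 'hand_in']
0.025
[[ 0.915  0.404 -0.   ]
 [ 0.404 -0.915  0.002]
 [ 0.    -0.002 -1.   ]]
tray [[0.57619553 0.35607753 0.016     ]
 [0.57283891 0.49860756 0.016     ]
 [0.57955887 0.21326226 0.016     ]]
tumblers rim [[0.66114121 0.36920847 0.092     ]
 [0.5883355  0.27044891 0.092     ]
 [0.55645025 0.43314609 0.092     ]
 [0.49365452 0.33199194 0.092     ]]
```

The grey steel bottle at about (0.434, 0.032) is the right one. It's nearly on the axis of the left bay, which holds the liner at about (0.643, 0.060). Rack yaw is about 0.13 rad. First I'll go high and across, over the tall bottles.

>>> {"method": "move_arm", "body": {
  "targets": [30,20,20,50,0,0,0,30,40,45,95,0,0,0,30,65,75,135,0,0,0,30,90,110,160,0,0,0,30,110,150,170,0,0,0,30,120,190,170,0,0,0,30,125,235,170,0,0,0,30,130,280,170,0,0,0,30,130,325,170,0,0,0,30,130,370,170,0,0,0,30,130,415,170,0,0,0,30,130,460,170,0,0,0,30,130,505,170,0,0,0,30,130,550,170,0,0,0,30,130,595,170,0,0,0,30,130,640,170,0,0,0,30,130,670,170,0,0,0,30,130,670,170,0,0,0,30,130,670,170,0,0,0,30,130,670,170,0,0,0]
}}

```text
t: 2.15
eef_pos: [0.3824, 0.0979, 0.4167]
tcp_rot: [-3.073, -0.647, 0.001]
ft_force: [0.2, -0.6, -1.3]
opening: 0.343
```

```bash
cat > st.py <<'E'
from h import *
import json
s=get_state(); d={k:np.array(s[k]).tolist() for k in ("t","qpos","eef_pos","tcp_rot","ft_force","opening")}
open("log.jsonl","a").write(json.dumps(d)+"\n")
print({k:np.round(v,4).tolist() for k,v in d.items()}); print(R.from_rotvec(s["tcp_rot"]).as_matrix().round(3).tolist())
E
python3 st.py
```

```text
{'t': 2.15, 'qpos': [-0.035, 0.0099, 1.694, 0.001, 1.4385, 1.1208], 'eef_pos': [0.3824, 0.0979, 0.4167], 'tcp_rot': [-3.0731, -0.6467, 0.0008], 'ft_force': [0.152, -0.6422, -1.2906], 'opening': 0.3434}
[[0.915, 0.403, -0.001], [0.403, -0.915, 0.001], [-0.0, -0.001, -1.0]]
```

```bash
cat > rot.py <<'E'
from h import *
def Rt(al,th):
    s,c=np.sin(th),np.cos(th); z=np.array([s*np.cos(al),s*np.sin(al),-c]); x=np.array([c*np.cos(al),c*np.sin(al),s])
    return np.c_[x,np.cross(z,x),z]
def turn(al,th):
    R0=R.from_rotvec(get_state()["tcp_rot"]).as_matrix(); return R.from_matrix(Rt(al,th)@R0.T).as_rotvec()
E
python3 - <<'E'
from rot import *
w=turn(-.7,.7); print(w.round(3), np.degrees(np.linalg.norm(w)))
E
```

```text
[-0.106 -0.729 -1.067] 74.30621017591373
```

>>> {"method": "move_arm", "body": {
  "targets": [30,5,5,0,-0.01,-0.073,-0.107,30,10,10,0,-0.021,-0.146,-0.213,30,15,15,0,-0.032,-0.219,-0.32,30,20,20,0,-0.042,-0.292,-0.427,30,20,20,0,-0.053,-0.365,-0.534,30,20,20,0,-0.064,-0.437,-0.64,30,20,20,0,-0.074,-0.51,-0.747,30,20,20,0,-0.085,-0.583,-0.854,30,20,20,0,-0.095,-0.656,-0.96,30,20,20,0,-0.106,-0.729,-1.067,30,20,20,0,-0.106,-0.729,-1.067,30,20,20,0,-0.106,-0.729,-1.067]
}}

```text
t: 3.35
eef_pos: [0.408, 0.0998, 0.4306]
tcp_rot: [2.614, -0.926, 0.912]
ft_force: [-0.1, -0.5, 0.8]
opening: 0.342
```

```bash
python3 st.py
cat > kin.py <<'E'
from h import *
import json
from scipy.optimize import least_squares
def fkR(q):
    return (R.from_euler('z',q[0])*R.from_euler('y',q[1]+q[2])*R.from_euler('z',q[3])*R.from_euler('y',q[4])*R.from_euler('z',q[5])*R.from_euler('z',-np.pi/2)).as_matrix()
E
python3 - <<'E'
from kin import *
for l in open("log.jsonl"):
    d=json.loads(l); M=R.from_rotvec(d["tcp_rot"]).as_matrix()
    print(M.round(2).tolist()); 
    for s4 in(1,-1):
        for s6 in (1,-1):
            q=list(d["qpos"]); q[3]*=s4;q[5]*=s6; print(s4,s6,np.linalg.norm(fkR(q)-M).round(3), np.linalg.norm(fkR(q)[:,2]-M[:,2]).round(3))
E
```

```text
{'t': 3.35, 'qpos': [0.3283, -0.0392, 1.8719, -0.6671, 1.022, 2.8542], 'eef_pos': [0.408, 0.0998, 0.4306], 'tcp_rot': [2.614, -0.9257, 0.9122], 'ft_force': [-0.1041, -0.4501, 0.8246], 'opening': 0.3422}
[[0.608, -0.63, 0.483], [-0.492, -0.777, -0.393], [0.623, 0.002, -0.782]]
[[0.92, 0.4, -0.0], [0.4, -0.92, 0.0], [-0.0, -0.0, -1.0]]
1 1 2.828 0.0
1 -1 1.23 0.0
-1 1 2.828 0.002
-1 -1 1.23 0.002
[[0.61, -0.63, 0.48], [-0.49, -0.78, -0.39], [0.62, 0.0, -0.78]]
1 1 2.828 0.0
1 -1 2.712 0.0
-1 1 2.677 1.056
-1 -1 2.395 1.056
```

```bash
cat > kin.py <<'E'
from h import *
import json
from scipy.optimize import least_squares
def fkR(q):
    return (R.from_euler('z',q[0])*R.from_euler('y',q[1]+q[2])*R.from_euler('z',q[3])*R.from_euler('y',q[4])*R.from_euler('z',q[5]+np.pi/2)).as_matrix()
def fkp(q,p):
    h,a,b,c,e,k=p
    v=np.array([0,e,h])+R.from_euler('y',q[1]).apply([0,0,a])+R.from_euler('y',q[1]+q[2]).apply([k,0,b])
    return R.from_euler('z',q[0]).apply(v)+c*fkR(q)[:,2]
D=[json.loads(l) for l in open("log.jsonl")]
D.append(dict(qpos=[-1.33351768e+00,  5.28459616e-01,  1.43391421e+00, -3.48844119e-05, 1.18135236e+00, -1.78512663e-01],eef_pos=[ 0.25229606, -0.5710755 ,  0.24657179]))
f=least_squares(lambda p:np.concatenate([fkp(d["qpos"],p)-d["eef_pos"] for d in D]),[.2,.527,.377,.26,.11,0]); P=f.x
LO=np.array([-3.08,-.75,.22,-1.43,0,-2.85]);HI=np.array([3.08,2.2,2.44,4.57,2.65,2.85])
def ik(pos,M,q0s):
    best=None
    for q0 in q0s:
        g=least_squares(lambda q:np.r_[(fkp(q,P)-pos)*5,(fkR(q)-M).ravel()],np.clip(q0,LO+.01,HI-.01),bounds=(LO,HI))
        if best is None or g.cost<best.cost: best=g
    return best.x,best.cost
E
cat > t1.py <<'E'
from kin import *; from rot import Rt
print(P.round(4),f.cost, np.abs(f.fun).max())
q=D[-2]["qpos"]; qs=[q,[.3,.3,2.2,-.6,.6,2.2],[0,0,2.0,1.5,1,0],[.3,.2,2.2,3,1,-1.]]
for th in (30,35,40,45,50,55):
  for al in (-.2,-.35,-.5,-.7,-1.,-1.4):
    r=[]
    for pos in ([.385,.043,.03],[.44,.05,.03],[.50,.058,.03],[.60,.07,.03]):
        x,c=ik(np.array(pos),Rt(al,np.radians(th)),qs); r.append("ok" if c<1e-5 else "%.3f"%np.sqrt(2*c))
    print(th,al,r)
E
python3 t1.py
```

```text
[0.2742 0.588  0.3917 0.2805 0.111  0.1141] 1.5314624830532021e-18 9.613327911495162e-10
30 -0.2 ['0.133', 'ok', 'ok', 'ok']
30 -0.35 ['0.089', 'ok', 'ok', 'ok']
30 -0.5 ['0.033', 'ok', 'ok', 'ok']
30 -0.7 ['ok', 'ok', 'ok', '0.094']
30 -1.0 ['ok', '0.015', '0.109', '0.261']
30 -1.4 ['0.163', '0.256', '0.354', '0.508']
35 -0.2 ['0.202', 'ok', 'ok', 'ok']
35 -0.35 ['0.146', 'ok', 'ok', 'ok']
35 -0.5 ['0.078', 'ok', 'ok', 'ok']
35 -0.7 ['ok', 'ok', 'ok', '0.028']
35 -1.0 ['ok', 'ok', '0.080', '0.223']
35 -1.4 ['0.182', '0.270', '0.362', '0.509']
40 -0.2 ['0.265', '0.059', 'ok', 'ok']
40 -0.35 ['0.195', 'ok', 'ok', 'ok']
40 -0.5 ['0.113', 'ok', 'ok', 'ok']
40 -0.7 ['ok', 'ok', 'ok', 'ok']
40 -1.0 ['ok', 'ok', '0.056', '0.189']
40 -1.4 ['0.206', '0.287', '0.373', '0.511']
45 -0.2 ['0.319', '0.113', 'ok', 'ok']
45 -0.35 ['0.233', '0.038', 'ok', 'ok']
45 -0.5 ['0.138', 'ok', 'ok', 'ok']
45 -0.7 ['ok', 'ok', 'ok', 'ok']
45 -1.0 ['ok', 'ok', '0.037', '0.158']
45 -1.4 ['0.233', '0.307', '0.387', '0.513']
50 -0.2 ['0.358', '0.157', 'ok', 'ok']
50 -0.35 ['0.258', '0.069', 'ok', 'ok']
50 -0.5 ['0.150', 'ok', 'ok', 'ok']
50 -0.7 ['ok', 'ok', 'ok', 'ok']
50 -1.0 ['ok', 'ok', '0.022', '0.130']
50 -1.4 ['0.264', '0.330', '0.402', '0.516']
55 -0.2 ['0.378', '0.186', 'ok', 'ok']
55 -0.35 ['0.266', '0.087', 'ok', 'ok']
55 -0.5 ['0.150', 'ok', 'ok', 'ok']
55 -0.7 ['ok', 'ok', 'ok', 'ok']
55 -1.0 ['ok', 'ok', '0.012', '0.104']
55 -1.4 ['0.298', '0.356', '0.419', '0.519']
```

```bash
cat > t2.py <<'E'
from kin import *; from rot import Rt
q=D[-2]["qpos"]; qs=[q,[.3,.3,2.2,-.6,.6,2.2]]
bd=np.array([.434,.032]); 
for al in (-.6,-.65,-.7,-.75,-.8):
  for (d,z) in ((.079,.35),(.079,.15),(.079,.032),(.0388,.032)):
    pos=np.r_[bd-d*np.array([np.cos(al),np.sin(al)]),z]
    x,c=ik(pos,Rt(al,np.pi/4),qs); print(al,d,z,pos.round(3),np.sqrt(2*c).round(4),x.round(2))
E
python3 t2.py
python3 - <<'E'
from rot import *
print(turn(-.7,np.pi/4).round(3),turn(-.75,np.pi/4).round(3))
E
```

```text
-0.6 0.079 0.35 [0.369 0.077 0.35 ] 0.1579 [ 0.21 -0.08  2.15 -0.78  0.68  2.85]
-0.6 0.079 0.15 [0.369 0.077 0.15 ] 0.5683 [ 0.    0.25  2.3  -0.81  0.26  2.85]
-0.6 0.079 0.032 [0.369 0.077 0.032] 0.8247 [-0.01  0.56  2.22 -0.79  0.18  2.85]
-0.6 0.0388 0.032 [0.402 0.054 0.032] 0.7791 [-0.07  0.58  2.18 -0.84  0.17  2.85]
-0.65 0.079 0.35 [0.371 0.08  0.35 ] 0.1964 [ 0.21 -0.07  2.12 -0.74  0.72  2.85]
-0.65 0.079 0.15 [0.371 0.08  0.15 ] 0.5864 [ 0.01  0.26  2.28 -0.77  0.29  2.85]
-0.65 0.079 0.032 [0.371 0.08  0.032] 0.8315 [-0.01  0.56  2.21 -0.74  0.2   2.85]
-0.65 0.0388 0.032 [0.403 0.055 0.032] 0.7868 [-0.06  0.58  2.17 -0.79  0.19  2.85]
-0.7 0.079 0.35 [0.374 0.083 0.35 ] 0.2352 [ 0.22 -0.06  2.09 -0.72  0.76  2.85]
-0.7 0.079 0.15 [0.374 0.083 0.15 ] 0.6058 [ 0.03  0.27  2.26 -0.73  0.32  2.85]
-0.7 0.079 0.032 [0.374 0.083 0.032] 0.8394 [ 0.    0.57  2.2  -0.7   0.22  2.85]
-0.7 0.0388 0.032 [0.404 0.057 0.032] 0.7955 [-0.06  0.59  2.16 -0.75  0.21  2.85]
-0.75 0.079 0.35 [0.376 0.086 0.35 ] 0.2743 [ 0.22 -0.05  2.06 -0.69  0.8   2.85]
-0.75 0.079 0.15 [0.376 0.086 0.15 ] 0.6265 [ 0.03  0.28  2.24 -0.69  0.36  2.85]
-0.75 0.079 0.032 [0.376 0.086 0.032] 0.8485 [ 0.    0.57  2.19 -0.65  0.23  2.85]
-0.75 0.0388 0.032 [0.406 0.058 0.032] 0.8053 [-0.05  0.59  2.15 -0.71  0.23  2.85]
-0.8 0.079 0.35 [0.379 0.089 0.35 ] 0.3137 [ 0.22 -0.04  2.04 -0.66  0.84  2.85]
-0.8 0.079 0.15 [0.379 0.089 0.15 ] 0.6484 [ 0.04  0.28  2.22 -0.65  0.39  2.85]
-0.8 0.079 0.032 [0.379 0.089 0.032] 0.8586 [ 0.01  0.58  2.17 -0.61  0.25  2.85]
-0.8 0.0388 0.032 [0.407 0.06  0.032] 0.8161 [-0.05  0.59  2.14 -0.67  0.24  2.85]
[-0.071 -0.088 -0.019] [-0.073 -0.087 -0.069]
```

```bash
cat > t2.py <<'E'
from kin import *; from rot import Rt
rng=np.random.default_rng(0)
qs=[[0,0,2.0,1.5,1,0],[.3,.2,2.2,3,1,-1.],[.3,.3,2.2,2.5,.6,-.5],[.2,.3,2.2,.8,.6,1.]]
bd=np.array([.434,.032]); 
for al in (-.55,-.7,-.85):
  for (d,z) in ((.079,.35),(.079,.15),(.079,.032),(.0388,.032)):
    pos=np.r_[bd-d*np.array([np.cos(al),np.sin(al)]),z]
    x,c=ik(pos,Rt(al,np.pi/4),qs); print(al,d,z,pos.round(3),np.sqrt(2*c).round(4),x.round(2))
for al,th,pos in ((-.7,45,[.44,.05,.03]),(-.5,45,[.44,.05,.03]),(-.5,45,[.5,.06,.03]),(-.5,45,[.55,.06,.03]),(-.22,55,[.5,.06,.03]),(-.22,55,[.55,.06,.03]),(-.22,55,[.6,.06,.03]),(-.22,55,[.6,.06,.25])):
    for Q in (qs,[D[-2]["qpos"]]):
        x,c=ik(np.array(pos),Rt(al,np.radians(th)),Q); print(al,th,pos,np.sqrt(2*c).round(4),x.round(2))
E
python3 t2.py
```

```text
-0.55 0.079 0.35 [0.367 0.073 0.35 ] 0.1198 [ 0.2  -0.09  2.17 -0.81  0.63  2.85]
-0.55 0.079 0.15 [0.367 0.073 0.15 ] 0.0638 [ 0.33  0.62  2.44  4.13  0.73 -1.7 ]
-0.55 0.079 0.032 [0.367 0.073 0.032] 0.0889 [ 0.35  1.08  2.44  3.88  1.04 -1.25]
-0.55 0.0388 0.032 [0.401 0.052 0.032] 0.0389 [ 0.2   1.08  2.44  3.74  1.07 -1.29]
-0.7 0.079 0.35 [0.374 0.083 0.35 ] 0.2352 [ 0.22 -0.06  2.09 -0.72  0.76  2.85]
-0.7 0.079 0.15 [0.374 0.083 0.15 ] 0.0 [ 0.39  0.62  2.38  4.37  0.73 -1.76]
-0.7 0.079 0.032 [0.374 0.083 0.032] 0.0 [ 0.39  1.04  2.39  4.02  0.95 -1.25]
-0.7 0.0388 0.032 [0.404 0.057 0.032] 0.0 [ 0.27  1.02  2.37  3.94  0.95 -1.31]
-0.85 0.079 0.35 [0.382 0.091 0.35 ] 0.3532 [ 0.21 -0.03  2.01 -0.64  0.88  2.85]
-0.85 0.079 0.15 [0.382 0.091 0.15 ] 0.0606 [ 0.42  0.63  2.31  4.57  0.74 -1.82]
-0.85 0.079 0.032 [0.382 0.091 0.032] 0.0 [ 0.44  0.97  2.28  4.33  0.82 -1.43]
-0.85 0.0388 0.032 [0.408 0.061 0.032] 0.0 [ 0.32  0.97  2.28  4.23  0.83 -1.44]
-0.7 45 [0.44, 0.05, 0.03] 0.0 [ 0.22  0.99  2.3   3.96  0.88 -1.42]
-0.7 45 [0.44, 0.05, 0.03] 0.7549 [-0.06  0.62  2.09 -0.7
[... 301 characters left out ...]
5 [0.55, 0.06, 0.03] 0.0 [ 0.11  0.92  2.13  3.82  0.71 -1.65]
-0.5 45 [0.55, 0.06, 0.03] 0.5799 [-0.02  0.71  1.92 -0.9   0.2   2.85]
-0.22 55 [0.5, 0.06, 0.03] 0.0 [-0.    1.18  2.4   3.32  1.39 -1.48]
-0.22 55 [0.5, 0.06, 0.03] 0.8194 [-0.1   0.64  2.06 -1.18  0.    2.85]
-0.22 55 [0.55, 0.06, 0.03] 0.0 [-0.    1.08  2.27  3.33  1.17 -1.52]
-0.22 55 [0.55, 0.06, 0.03] 0.7526 [-0.09  0.69  1.97 -1.18  0.01  2.85]
-0.22 55 [0.6, 0.06, 0.03] 0.0 [-0.    1.03  2.15  3.35  0.99 -1.56]
-0.22 55 [0.6, 0.06, 0.03] 0.6851 [-0.08  0.73  1.88 -1.17  0.02  2.85]
-0.22 55 [0.6, 0.06, 0.25] 0.0 [-0.    0.46  2.11  3.6   0.41 -1.87]
-0.22 55 [0.6, 0.06, 0.25] 0.2903 [-0.05  0.35  1.98 -1.17  0.09  2.85]
```

```bash
cat > t3.py <<'E'
from kin import *; from rot import Rt
al=-.7
posB=np.array([.365,.095,.16]); qB,c=ik(posB,Rt(al,np.pi/4),[[.39,.62,2.38,4.37,.73,-1.76]]); print(qB.round(3),c)
qA=np.array(D[-2]["qpos"])
W=[qA,[.45,.0,2.0,0.,.75,2.0],[.6,.15,2.2,1.6,.6,1.0],[.6,.3,2.3,3.2,.6,-.6],qB]
W=np.array(W)
N=[6,9,9,8]
for i in range(4):
    for k in range(N[i]+1):
        q=W[i]+(W[i+1]-W[i])*k/N[i]
        if k%3==0 or k==N[i]:
            M=fkR(q); p=fkp(q,P); tip=p+.025*M[:,2]; wr=p-.2805*M[:,2]; cor=[p-.045*M[:,2]+a*.0375*M[:,0]+b*.095*M[:,1] for a in(1,-1) for b in(1,-1)]
            print(i,k,q.round(2),"tcp",p.round(3),"z",M[:,2].round(2),"wr",wr.round(2),"minz",round(min(c[2] for c in cor),3))
E
python3 t3.py
```

```text
[ 0.439  0.584  2.364  4.476  0.721 -1.839] 3.208599287349135e-31
0 0 [ 0.33 -0.04  1.87 -0.67  1.02  2.85] tcp [0.408 0.1   0.431] z [ 0.48 -0.39 -0.78] wr [0.27 0.21 0.65] minz 0.442
0 3 [ 0.39 -0.02  1.94 -0.33  0.89  2.43] tcp [0.37  0.195 0.369] z [ 0.42 -0.1  -0.9 ] wr [0.25 0.22 0.62] minz 0.391
0 6 [0.45 0.   2.   0.   0.75 2.  ] tcp [0.326 0.281 0.336] z [ 0.34  0.17 -0.92] wr [0.23 0.23 0.6 ] minz 0.35
1 0 [0.45 0.   2.   0.   0.75 2.  ] tcp [0.326 0.281 0.336] z [ 0.34  0.17 -0.92] wr [0.23 0.23 0.6 ] minz 0.35
1 3 [0.5  0.05 2.07 0.53 0.7  1.67] tcp [0.26  0.373 0.316] z [ 0.16  0.46 -0.87] wr [0.21 0.24 0.56] minz 0.305
1 6 [0.55 0.1  2.13 1.07 0.65 1.33] tcp [0.225 0.442 0.326] z [ 0.1   0.69 -0.72] wr [0.2  0.25 0.53] minz 0.29
1 9 [0.6  0.15 2.2  1.6  0.6  1.  ] tcp [0.223 0.479 0.34 ] z [ 0.18  0.8  -0.57] wr [0.17 0.25 0.5 ] minz 0.286
2 0 [0.6  0.15 2.2  1.6  0.6  1.  ] tcp [0.223 0.479 0.34 ] z [ 0.18  0.8  -0.57] wr [0.17 0.25 0.5 ] minz 0.286
2 3 [0.6  0.2  2.23 2.13 0.6  0.47] tcp [0.274 0.484 0.358] z [ 0.36  0.83 -0.43] wr [0.17 0.25 0.48] minz 0.287
2 6 [ 0.6   0.25  2.27  2.67  0.6  -0.07] tcp [0.335 0.452 0.354] z [ 0.59  0.72 -0.38] wr [0.17 0.25 0.46] minz 0.276
2 9 [ 0.6  0.3  2.3  3.2  0.6 -0.6] tcp [0.382 0.385 0.325] z [ 0.77  0.49 -0.42] wr [0.17 0.25 0.44] minz 0.252
3 0 [ 0.6  0.3  2.3  3.2  0.6 -0.6] tcp [0.382 0.385 0.325] z [ 0.77  0.49 -0.42] wr [0.17 0.25 0.44] minz 0.252
3 3 [ 0.54  0.41  2.32  3.68  0.65 -1.06] tcp [0.422 0.282 0.262] z [ 0.84  0.14 -0.53] wr [0.19 0.24 0.41] minz 0.207
3 6 [ 0.48  0.51  2.35  4.16  0.69 -1.53] tcp [0.407 0.166 0.197] z [ 0.73 -0.23 -0.65] wr [0.2  0.23 0.38] minz 0.174
3 8 [ 0.44  0.58  2.36  4.48  0.72 -1.84] tcp [0.365 0.095 0.16 ] z [ 0.54 -0.46 -0.71] wr [0.21 0.22 0.36] minz 0.165
```

```bash
cat > rows.py <<'E'
from kin import *
def rows(Q,claw):
    s=get_state(); p0=s["eef_pos"]; R0=R.from_rotvec(s["tcp_rot"]).as_matrix(); out=[]; pm=R0;pp=p0;mr=mp=0
    for q in Q:
        M=fkR(q); p=fkp(q,P); w=R.from_matrix(M@R0.T).as_rotvec()
        mr=max(mr,np.linalg.norm(R.from_matrix(M@pm.T).as_rotvec()));mp=max(mp,np.linalg.norm(p-pp));pm,pp=M,p
        out+= [claw]+[int(round(v)) for v in (p-p0)*1000]+[round(float(v),2) for v in w]
    print("maxrot",mr,"maxp",mp,len(Q)); print(out)
def seg(a,b,n): a=np.array(a);b=np.array(b); return [a+(b-a)*(k+1)/n for k in range(n)]
E
python3 - <<'E'
from rows import *
q=get_state()["qpos"]; b=[.45,.0,2.0,0.,.75,2.0]
rows(seg(q,b,8)+seg(b,np.array([.52,.067,2.09,.71,.69,1.55]),9)+[np.array([.52,.067,2.09,.71,.69,1.55])]*2,30)
E
```

```text
maxrot 0.11912180157794297 maxp 0.03131860393397096 19
[30, -8, 24, -18, 0.03, 0.06, 0.1, 30, -18, 48, -35, 0.06, 0.11, 0.2, 30, -28, 71, -49, 0.1, 0.16, 0.29, 30, -38, 95, -62, 0.13, 0.19, 0.39, 30, -49, 118, -72, 0.16, 0.22, 0.48, 30, -60, 140, -81, 0.2, 0.24, 0.57, 30, -71, 161, -89, 0.23, 0.25, 0.66, 30, -82, 181, -94, 0.25, 0.25, 0.75, 30, -93, 196, -100, 0.31, 0.27, 0.77, 30, -104, 210, -105, 0.36, 0.28, 0.79, 30, -115, 224, -109, 0.41, 0.3, 0.81, 30, -125, 238, -112, 0.46, 0.31, 0.83, 30, -135, 251, -114, 0.51, 0.31, 0.84, 30, -144, 264, -115, 0.56, 0.32, 0.86, 30, -152, 277, -115, 0.6, 0.32, 0.87, 30, -160, 289, -115, 0.65, 0.32, 0.88, 30, -167, 300, -114, 0.7, 0.31, 0.89, 30, -167, 300, -114, 0.7, 0.31, 0.89, 30, -167, 300, -114, 0.7, 0.31, 0.89]
```

>>> {"method": "move_arm", "body": {
  "targets": [30,-8,24,-18,0.03,0.06,0.1,30,-18,48,-35,0.06,0.11,0.2,30,-28,71,-49,0.1,0.16,0.29,30,-38,95,-62,0.13,0.19,0.39,30,-49,118,-72,0.16,0.22,0.48,30,-60,140,-81,0.2,0.24,0.57,30,-71,161,-89,0.23,0.25,0.66,30,-82,181,-94,0.25,0.25,0.75,30,-93,196,-100,0.31,0.27,0.77,30,-104,210,-105,0.36,0.28,0.79,30,-115,224,-109,0.41,0.3,0.81,30,-125,238,-112,0.46,0.31,0.83,30,-135,251,-114,0.51,0.31,0.84,30,-144,264,-115,0.56,0.32,0.86,30,-152,277,-115,0.6,0.32,0.87,30,-160,289,-115,0.65,0.32,0.88,30,-167,300,-114,0.7,0.31,0.89,30,-167,300,-114,0.7,0.31,0.89,30,-167,300,-114,0.7,0.31,0.89]
}}

```text
t: 5.25
eef_pos: [0.2416, 0.3993, 0.3165]
tcp_rot: [-2.555, -0.065, -0.19]
ft_force: [0.9, 0.6, 0.4]
opening: 0.345
```

```bash
python3 st.py
python3 - <<'E'
from rows import *
q=get_state()["qpos"]; b=[.6,.15,2.2,1.6,.6,1.0]; c=[.6,.25,2.27,2.67,.6,-.07]
rows(seg(q,b,7)+seg(b,c,10)+[np.array(c)]*2,30)
E
```

```text
{'t': 5.25, 'qpos': [0.5167, 0.0665, 2.093, 0.7167, 0.687, 1.5389], 'eef_pos': [0.2416, 0.3993, 0.3165], 'tcp_rot': [-2.555, -0.0647, -0.1905], 'ft_force': [0.9226, 0.6236, 0.3835], 'opening': 0.3446}
[[0.989, 0.087, 0.122], [0.006, -0.836, 0.549], [0.15, -0.542, -0.827]]
maxrot 0.07112785600468713 maxp 0.019034534611893354 19
[30, -8, 17, 3, 0.07, 0.02, -0.0, 30, -15, 32, 6, 0.13, 0.04, -0.02, 30, -19, 45, 10, 0.19, 0.05, -0.03, 30, -22, 57, 14, 0.25, 0.06, -0.06, 30, -22, 66, 18, 0.3, 0.07, -0.08, 30, -21, 74, 21, 0.35, 0.07, -0.12, 30, -19, 79, 23, 0.39, 0.08, -0.16, 30, -10, 83, 28, 0.43, 0.05, -0.17, 30, -1, 86, 32, 0.46, 0.01, -0.18, 30, 9, 87, 36, 0.49, -0.02, -0.2, 30, 20, 87, 39, 0.51, -0.06, -0.22, 30, 32, 84, 41, 0.52, -0.11, -0.24, 30, 44, 81, 42, 0.53, -0.15, -0.27, 30, 56, 76, 42, 0.53, -0.19, -0.3, 30, 69, 69, 41, 0.53, -0.24, -0.33, 30, 81, 61, 39, 0.52, -0.28, -0.37, 30, 93, 51, 36, 0.5, -0.32, -0.4, 30, 93, 51, 36, 0.5, -0.32, -0.4, 30, 93, 51, 36, 0.5, -0.32, -0.4]
```

Tracking matches the model exactly, so I'll continue.

>>> {"method": "move_arm", "body": {
  "targets": [30,-8,17,3,0.07,0.02,0.0,30,-15,32,6,0.13,0.04,-0.02,30,-19,45,10,0.19,0.05,-0.03,30,-22,57,14,0.25,0.06,-0.06,30,-22,66,18,0.3,0.07,-0.08,30,-21,74,21,0.35,0.07,-0.12,30,-19,79,23,0.39,0.08,-0.16,30,-10,83,28,0.43,0.05,-0.17,30,-1,86,32,0.46,0.01,-0.18,30,9,87,36,0.49,-0.02,-0.2,30,20,87,39,0.51,-0.06,-0.22,30,32,84,41,0.52,-0.11,-0.24,30,44,81,42,0.53,-0.15,-0.27,30,56,76,42,0.53,-0.19,-0.3,30,69,69,41,0.53,-0.24,-0.33,30,81,61,39,0.52,-0.28,-0.37,30,93,51,36,0.5,-0.32,-0.4,30,93,51,36,0.5,-0.32,-0.4,30,93,51,36,0.5,-0.32,-0.4]
}}

```text
t: 7.15
eef_pos: [0.3348, 0.4506, 0.3528]
tcp_rot: [-1.994, 0.334, -0.677]
ft_force: [0.2, 0.4, -1.1]
opening: 0.345
```

```bash
python3 st.py
python3 - <<'E'
from rows import *
q=get_state()["qpos"]; b=[.6,.3,2.3,3.2,.6,-.6]; c=[0.439,0.584,2.364,4.476,0.721,-1.839]
b2=np.array(b)+(np.array(c)-b)*.55
rows(seg(q,b,6)+seg(b,b2,11)+[b2]*2,48)
E
```

```text
{'t': 7.15, 'qpos': [0.597, 0.2512, 2.2698, 2.6618, 0.6027, -0.0615], 'eef_pos': [0.3348, 0.4506, 0.3528], 'tcp_rot': [-1.9939, 0.3337, -0.6768], 'ft_force': [0.245, 0.3778, -1.0575], 'opening': 0.3452}
[[0.808, 0.044, 0.587], [-0.493, -0.495, 0.716], [0.322, -0.868, -0.378]]
maxrot 0.05674992632543708 maxp 0.017983831688945694 19
[48, 10, -9, -3, -0.02, -0.02, -0.04, 48, 19, -19, -7, -0.04, -0.04, -0.08, 48, 27, -29, -11, -0.07, -0.06, -0.12, 48, 35, -41, -16, -0.1, -0.08, -0.16, 48, 41, -53, -22, -0.14, -0.09, -0.2, 48, 47, -66, -28, -0.17, -0.1, -0.23, 48, 55, -78, -36, -0.2, -0.1, -0.27, 48, 62, -91, -44, -0.24, -0.1, -0.31, 48, 69, -104, -52, -0.27, -0.1, -0.34, 48, 75, -118, -60, -0.31, -0.09, -0.38, 48, 79, -132, -69, -0.34, -0.09, -0.41, 48, 83, -146, -77, -0.38, -0.08, -0.44, 48, 86, -161, -86, -0.42, -0.07, -0.47, 48, 88, -177, -95, -0.47, -0.06, -0.51, 48, 89, -192, -104, -0.51, -0.05, -0.54, 48, 89, -207, -113, -0.56, -0.03, -0.56, 48, 88, -223, -122, -0.6, -0.02, -0.59, 48, 88, -223, -122, -0.6, -0.02, -0.59, 48, 88, -223, -122, -0.6, -0.02, -0.59]
```

>>> {"method": "move_arm", "body": {
  "targets": [48,10,-9,-3,-0.02,-0.02,-0.04,48,19,-19,-7,-0.04,-0.04,-0.08,48,27,-29,-11,-0.07,-0.06,-0.12,48,35,-41,-16,-0.1,-0.08,-0.16,48,41,-53,-22,-0.14,-0.09,-0.2,48,47,-66,-28,-0.17,-0.1,-0.23,48,55,-78,-36,-0.2,-0.1,-0.27,48,62,-91,-44,-0.24,-0.1,-0.31,48,69,-104,-52,-0.27,-0.1,-0.34,48,75,-118,-60,-0.31,-0.09,-0.38,48,79,-132,-69,-0.34,-0.09,-0.41,48,83,-146,-77,-0.38,-0.08,-0.44,48,86,-161,-86,-0.42,-0.07,-0.47,48,88,-177,-95,-0.47,-0.06,-0.51,48,89,-192,-104,-0.51,-0.05,-0.54,48,89,-207,-113,-0.56,-0.03,-0.56,48,88,-223,-122,-0.6,-0.02,-0.59,48,88,-223,-122,-0.6,-0.02,-0.59,48,88,-223,-122,-0.6,-0.02,-0.59]
}}

```text
t: 9.05
eef_pos: [0.4233, 0.2282, 0.2312]
tcp_rot: [-2.464, 0.797, -1.282]
ft_force: [-0.4, 0.3, -1.0]
opening: 0.551
```

```bash
python3 st.py
python3 - <<'E'
from rows import *
cv2.imwrite("pics/side2.png",capture("side")[:,:,::-1]); cv2.imwrite("pics/top2.png",capture("top")[:,:,::-1])
E
```

```text
{'t': 9.05, 'qpos': [0.5091, 0.4592, 2.3381, 3.8829, 0.6731, -1.2633], 'eef_pos': [0.4233, 0.2282, 0.2312], 'tcp_rot': [-2.4636, 0.7969, -1.282], 'ft_force': [-0.4412, 0.2945, -0.9674], 'opening': 0.5515}
[[0.463, -0.352, 0.814], [-0.574, -0.819, -0.028], [0.676, -0.454, -0.581]]
```

View pics/side2.png

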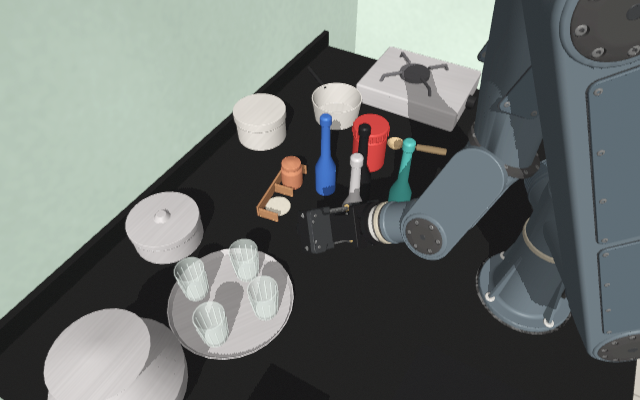

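View pics/top2.png

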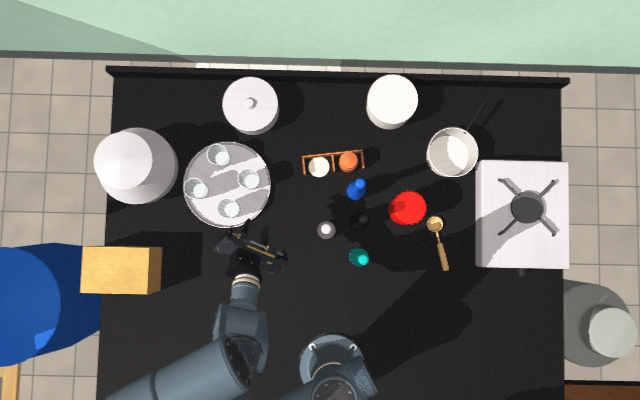

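Run:
```python
from rows import *; from rot import Rt
q=get_state()["qpos"]; al=-.7
b,_=ik(np.array([.368,.09,.15]),Rt(al,np.pi/4),[[.39,.62,2.38,4.37,.73,-1.76]])
e,cc=ik(np.array([.371,.086,.032]),Rt(al,np.pi/4),[[.39,1.04,2.39,4.02,.95,-1.25]]);print(b,e,cc)
Q=seg(q,b,9)+seg(b,e,8)+[e]*2
for x in Q[::3]: print(fkp(x,P).round(3))
rows(Q,48)
```

```text
[ 0.4186969   0.62092029  2.37472283  4.40376713  0.73099068 -1.768027  ] [ 0.40167602  1.03690621  2.39291587  4.03482834  0.9433668  -1.2522378 ] 9.881291728469816e-29
[0.421 0.212 0.221]
[0.409 0.165 0.192]
[0.387 0.119 0.165]
[0.37  0.088 0.137]
[0.374 0.084 0.095]
[0.373 0.085 0.048]
[0.371 0.086 0.032]
maxrot 0.06409145715595471 maxp 0.019153290964416262 19
[48, -2, -16, -10, -0.04, 0.03, -0.03, 48, -5, -32, -20, -0.08, 0.05, -0.07, 48, -9, -48, -30, -0.12, 0.08, -0.1, 48, -14, -64, -40, -0.16, 0.12, -0.13, 48, -20, -79, -49, -0.2, 0.15, -0.16, 48, -28, -95, -58, -0.24, 0.19, -0.19, 48, -36, -110, -66, -0.28, 0.23, -0.22, 48, -45, -124, -74, -0.32, 0.27, -0.24, 48, -55, -138, -81, -0.36, 0.31, -0.27, 48, -53, -141, -95, -0.37, 0.31, -0.28, 48, -51, -142, -108, -0.38, 0.31, -0.28, 48, -50, -144, -122, -0.39, 0.31, -0.28, 48, -49, -144, -137, -0.39, 0.31, -0.28, 48, -48, -145, -152, -0.39, 0.31, -0.28, 48, -49, -144, -167, -0.38, 0.31, -0.28, 48, -50, -143, -183, -0.37, 0.31, -0.28, 48, -52, -142, -199, -0.36, 0.31, -0.27, 48, -52, -142, -199, -0.36, 0.31, -0.27, 48, -52, -142, -199, -0.36, 0.31, -0.27]
```

>>> {"method": "move_arm", "body": {
  "targets": [48,-2,-16,-10,-0.04,0.03,-0.03,48,-5,-32,-20,-0.08,0.05,-0.07,48,-9,-48,-30,-0.12,0.08,-0.1,48,-14,-64,-40,-0.16,0.12,-0.13,48,-20,-79,-49,-0.2,0.15,-0.16,48,-28,-95,-58,-0.24,0.19,-0.19,48,-36,-110,-66,-0.28,0.23,-0.22,48,-45,-124,-74,-0.32,0.27,-0.24,48,-55,-138,-81,-0.36,0.31,-0.27,48,-53,-141,-95,-0.37,0.31,-0.28,48,-51,-142,-108,-0.38,0.31,-0.28,48,-50,-144,-122,-0.39,0.31,-0.28,48,-49,-144,-137,-0.39,0.31,-0.28,48,-48,-145,-152,-0.39,0.31,-0.28,48,-49,-144,-167,-0.38,0.31,-0.28,48,-50,-143,-183,-0.37,0.31,-0.28,48,-52,-142,-199,-0.36,0.31,-0.27,48,-52,-142,-199,-0.36,0.31,-0.27,48,-52,-142,-199,-0.36,0.31,-0.27]
}}

```text
t: 11.05
eef_pos: [0.3715, 0.0864, 0.0324]
tcp_rot: [2.522, -0.921, 1.047]
ft_force: [-0.6, 0.3, -0.8]
opening: 0.553
```

```bash
python3 st.py
python3 - <<'E'
from rows import *
a=capture("side"); b=capture("top")
cv2.imwrite("pics/side3.png",a[:,:,::-1]); cv2.imwrite("pics/top3.png",b[:,:,::-1])
A=cv2.resize(a[130:330,220:440],None,fx=3.6,fy=3,interpolation=3)[:,:,::-1]; cv2.imwrite("pics/s3c.png",A)
B=cv2.resize(b[140:290,240:420],None,fx=4,fy=4,interpolation=3)[:,:,::-1]; cv2.imwrite("pics/t3c.png",B)
cv2.imwrite("pics/w3.png",capture("wrist")[:,:,::-1])
E
```

```text
{'t': 11.05, 'qpos': [0.4011, 1.036, 2.3935, 4.0312, 0.9445, -1.249], 'eef_pos': [0.3715, 0.0864, 0.0324], 'tcp_rot': [2.5217, -0.9211, 1.0466], 'ft_force': [-0.6276, 0.2592, -0.8027], 'opening': 0.5526}
[[0.54, -0.644, 0.543], [-0.457, -0.765, -0.453], [0.707, -0.003, -0.707]]
```

View pics/s3c.png

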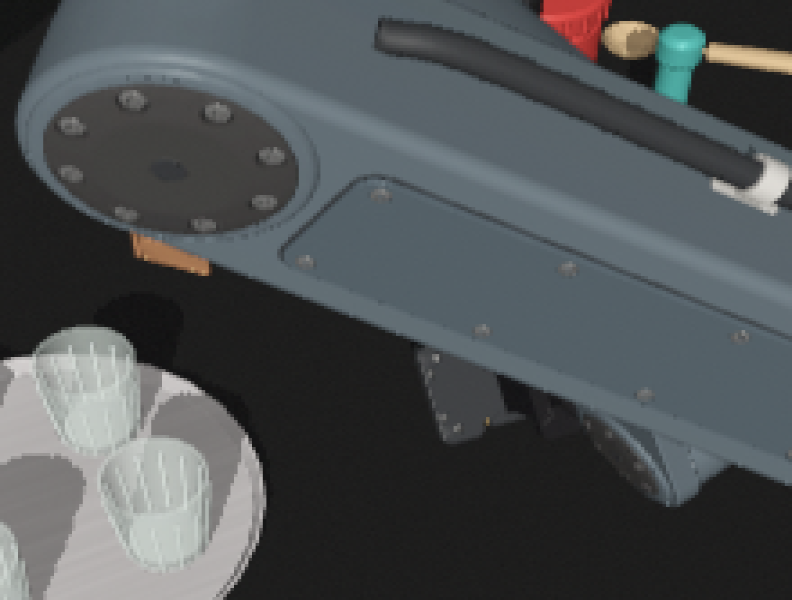

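View pics/t3c.png

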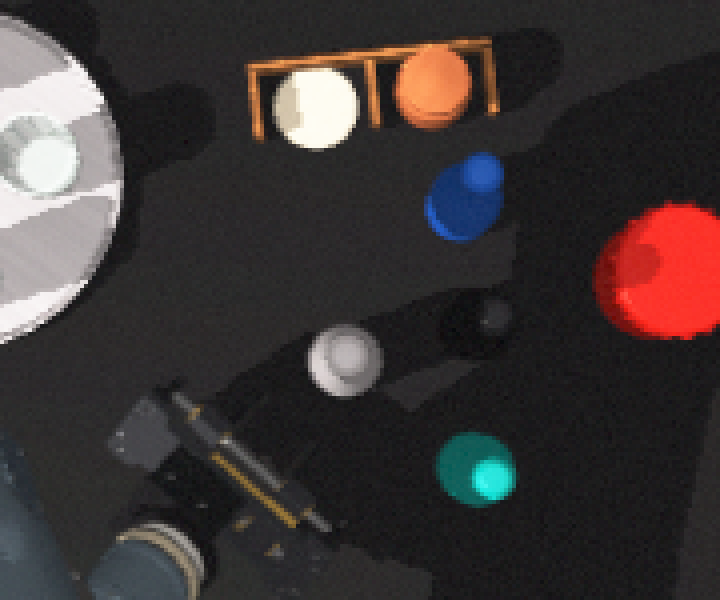

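View pics/w3.png

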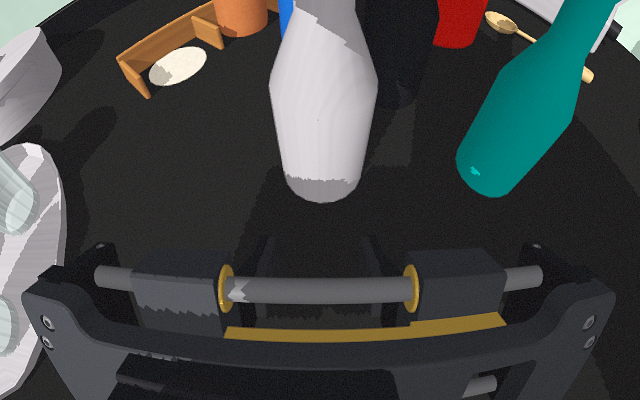

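Top view: the bottle is still at its starting place (crop 346,360) and the fingers are about 40 mm short of it. Wrist view: the bottle foot is centred between the fingertips (u≈321), with the liner and bay beyond it. Next I'll cradle the bottle and push slowly.

```bash
cat > plan.py <<'E'
from kin import *; from rot import Rt
def plan(path,claw):
    # path: list of (bx,by,alpha,theta,dist,z)
    s=get_state(); p0=s["eef_pos"]; R0=R.from_rotvec(s["tcp_rot"]).as_matrix(); out=[]; q=s["qpos"]; worst=0; dqm=0
    for bx,by,al,th,d,z in path:
        p=np.array([bx-d*np.cos(al),by-d*np.sin(al),z]); M=Rt(al,th); qn,c=ik(p,M,[q]); worst=max(worst,c); dqm=max(dqm,np.abs(qn-q).max()); q=qn
        w=R.from_matrix(M@R0.T).as_rotvec()
        out+=[claw]+[int(round(v)) for v in (p-p0)*1000]+[round(float(v),2) for v in w]
    print("ikcost",worst,"dq",dqm,"qend",q.round(2)); print(out)
B0=np.array([.434,.032]); u=np.array([.211,.0283]); u/=np.linalg.norm(u)
def alA(s): return -.7+.2*np.clip((s-.02)/.08,0,1)
E
python3 - <<'E'
from plan import *
path=[(*B0,-.7,np.pi/4,d,.032) for d in (.074,.066,.058,.051,.046,.043,.041,.039)]
path+=[(*(B0+u*s),alA(s),np.pi/4,.039,.032) for s in np.arange(.004,.0481,.004)]
plan(path,48)
E
```

```text
ikcost 1.4585946390240216e-18 dq 0.028424865220559425 qend [ 0.22  0.98  2.3   3.9   0.88 -1.44]
[48, 6, -7, -1, -0.0, 0.0, -0.0, 48, 12, -12, -1, -0.0, 0.0, -0.0, 48, 18, -17, -1, -0.0, 0.0, -0.0, 48, 23, -22, -1, -0.0, 0.0, -0.0, 48, 27, -25, -1, -0.0, 0.0, -0.0, 48, 29, -27, -1, -0.0, 0.0, -0.0, 48, 31, -28, -1, -0.0, 0.0, -0.0, 48, 33, -29, -1, -0.0, 0.0, -0.0, 48, 37, -29, -1, -0.0, 0.0, -0.0, 48, 40, -28, -1, -0.0, 0.0, -0.0, 48, 44, -28, -1, -0.0, 0.0, -0.0, 48, 48, -27, -1, -0.0, 0.0, -0.0, 48, 52, -27, -1, -0.0, 0.0, -0.0, 48, 56, -26, -1, -0.0, 0.0, 0.01, 48, 60, -26, -1, -0.0, 0.0, 0.02, 48, 64, -26, -1, -0.0, 0.0, 0.03, 48, 67, -26, -1, -0.0, 0.0, 0.04, 48, 71, -26, -1, -0.0, 0.0, 0.05, 48, 75, -25, -1, -0.0, 0.0, 0.06, 48, 78, -25, -1, -0.0, 0.0, 0.07]
```

>>> {"method": "move_arm", "body": {
  "targets": [48,6,-7,-1,0,0,0,48,12,-12,-1,0,0,0,48,18,-17,-1,0,0,0,48,23,-22,-1,0,0,0,48,27,-25,-1,0,0,0,48,29,-27,-1,0,0,0,48,31,-28,-1,0,0,0,48,33,-29,-1,0,0,0,48,37,-29,-1,0,0,0,48,40,-28,-1,0,0,0,48,44,-28,-1,0,0,0,48,48,-27,-1,0,0,0]
}}

```text
t: 12.4
eef_pos: [0.4191, 0.0593, 0.0322]
tcp_rot: [2.522, -0.923, 1.046]
ft_force: [-4.3, -0.2, 0.4]
opening: 0.553
```

```bash
cat > look.py <<'E'
import sys
from fit import *
n=sys.argv[1]; x0,y0=float(sys.argv[2]),float(sys.argv[3])
b=capture("top"); w=capture("wrist"); cv2.imwrite(f"pics/top{n}.png",b[:,:,::-1]); cv2.imwrite(f"pics/w{n}.png",w[:,:,::-1])
cv2.imwrite(f"pics/t{n}c.png",cv2.resize(b[140:290,240:420],None,fx=4,fy=4,interpolation=3)[:,:,::-1])
E
python3 st.py; python3 look.py 4 0 0
```

```text
{'t': 12.4, 'qpos': [0.2619, 0.9987, 2.3388, 3.9649, 0.9087, -1.3626], 'eef_pos': [0.4191, 0.0593, 0.0322], 'tcp_rot': [2.5215, -0.9226, 1.0458], 'ft_force': [-4.3374, -0.2409, 0.4498], 'opening': 0.5527}
[[0.539, -0.644, 0.542], [-0.458, -0.765, -0.454], [0.707, -0.003, -0.707]]
```

View pics/w4.png

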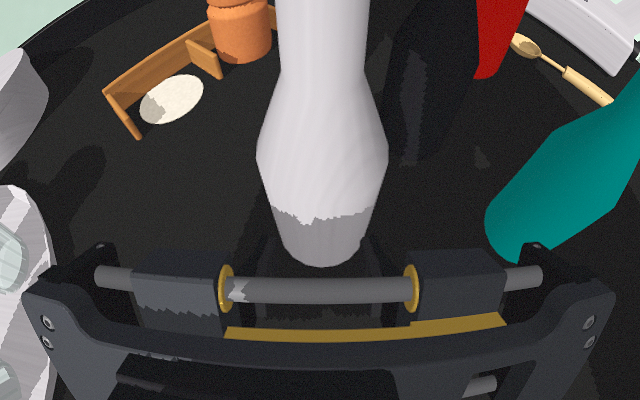

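View pics/t4c.png

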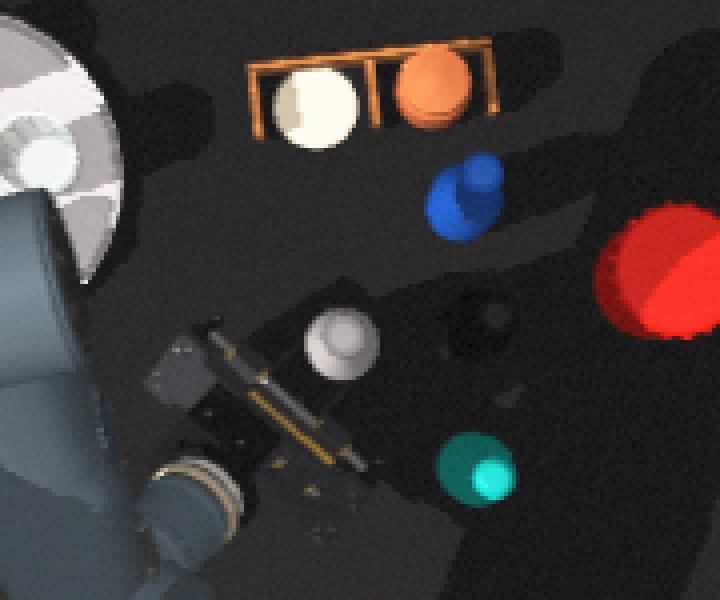

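The V-cradle is holding the bottle at about 4.3 N drag and it's on the line. I'll push on.

Run:
```python
from plan import *
plan([(*(B0+u*s),alA(s),np.pi/4,.039,.032) for s in .015+.004*np.arange(1,19)],48)
```

```text
ikcost 8.609021700699467e-23 dq 0.021184882147339046 qend [ 0.16  0.96  2.26  3.79  0.84 -1.51]
[48, 3, 0, 0, -0.0, 0.0, -0.0, 48, 6, 0, 0, -0.0, 0.0, 0.01, 48, 10, 0, 0, -0.0, 0.0, 0.02, 48, 14, 1, 0, -0.0, 0.0, 0.03, 48, 18, 1, 0, -0.0, 0.0, 0.04, 48, 21, 1, 0, -0.0, 0.0, 0.05, 48, 25, 1, 0, -0.0, 0.0, 0.06, 48, 29, 2, 0, -0.0, 0.0, 0.07, 48, 32, 2, 0, -0.0, 0.0, 0.08, 48, 36, 2, 0, -0.0, 0.0, 0.09, 48, 40, 2, 0, -0.0, 0.0, 0.1, 48, 44, 2, 0, -0.0, 0.0, 0.11, 48, 47, 3, 0, -0.0, 0.0, 0.12, 48, 51, 3, 0, -0.0, 0.0, 0.13, 48, 55, 3, 0, -0.0, 0.0, 0.14, 48, 59, 3, 0, -0.0, 0.0, 0.15, 48, 62, 3, 0, -0.0, 0.0, 0.16, 48, 66, 4, 0, -0.0, 0.0, 0.17]
```

>>> {"method": "move_arm", "body": {
  "targets": [48,3,0,0,0,0,0,48,6,0,0,0,0,0.01,48,10,0,0,0,0,0.02,48,14,1,0,0,0,0.03,48,18,1,0,0,0,0.04,48,21,1,0,0,0,0.05,48,25,1,0,0,0,0.06,48,29,2,0,0,0,0.07,48,32,2,0,0,0,0.08,48,36,2,0,0,0,0.09,48,40,2,0,0,0,0.1,48,44,2,0,0,0,0.11,48,47,3,0,0,0,0.12,48,51,3,0,0,0,0.13,48,55,3,0,0,0,0.14,48,59,3,0,0,0,0.15,48,62,3,0,0,0,0.16,48,66,4,0,0,0,0.17]
}}

```text
t: 14.3
eef_pos: [0.4864, 0.0635, 0.0323]
tcp_rot: [2.638, -0.718, 1.097]
ft_force: [-4.7, -1.5, 0.3]
opening: 0.551
```

```bash
python3 st.py; python3 look.py 5 0 0
python3 - <<'E'
from plan import *
plan([(*(B0+u*s),alA(s),np.pi/4,.039,.032) for s in .087+.004*np.arange(1,16)],48)
E
```

```text
{'t': 14.3, 'qpos': [0.1588, 0.9597, 2.2627, 3.7776, 0.8507, -1.4952], 'eef_pos': [0.4864, 0.0635, 0.0323], 'tcp_rot': [2.6379, -0.7179, 1.0971], 'ft_force': [-4.6621, -1.4592, 0.3322], 'opening': 0.551}
[[0.608, -0.505, 0.613], [-0.36, -0.863, -0.354], [0.708, -0.006, -0.706]]
ikcost 3.037478981132529e-23 dq 0.018672820621081554 qend [ 0.14  0.92  2.13  3.85  0.71 -1.66]
[48, 3, 0, 0, -0.0, 0.01, 0.01, 48, 7, 0, 0, -0.0, 0.01, 0.02, 48, 11, 0, 0, -0.0, 0.01, 0.03, 48, 15, 1, 0, -0.0, 0.01, 0.03, 48, 19, 1, 0, -0.0, 0.01, 0.03, 48, 23, 2, 0, -0.0, 0.01, 0.03, 48, 26, 2, 0, -0.0, 0.01, 0.03, 48, 30, 3, 0, -0.0, 0.01, 0.03, 48, 34, 3, 0, -0.0, 0.01, 0.03, 48, 38, 4, 0, -0.0, 0.01, 0.03, 48, 42, 4, 0, -0.0, 0.01, 0.03, 48, 46, 5, 0, -0.0, 0.01, 0.03, 48, 50, 5, 0, -0.0, 0.01, 0.03, 48, 54, 6, 0, -0.0, 0.01, 0.03, 48, 58, 7, 0, -0.0, 0.01, 0.03]
```

View pics/w5.png

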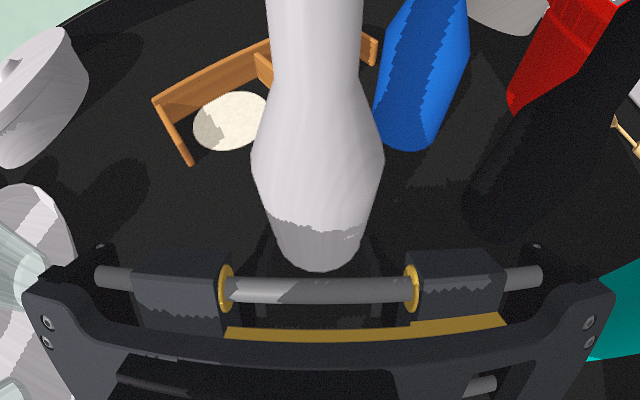

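View pics/t5c.png

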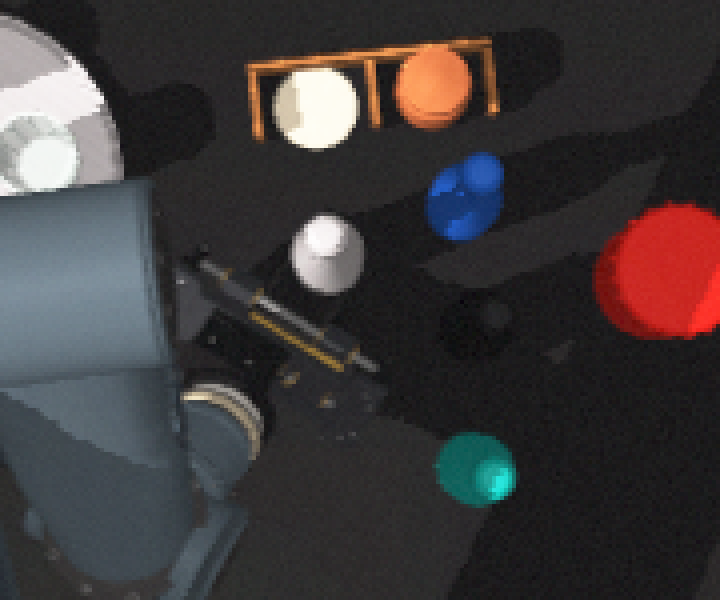

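The bottle is upright (top crop 327,255) and on the line to the bay, clear of the blue and black ones. I'll push 60 mm more, then re-grip the cradle narrower for the bay.

>>> {"method": "move_arm", "body": {
  "targets": [48,3,0,0,0,0,0.01,48,7,0,0,0,0,0.02,48,11,0,0,0,0,0.03,48,15,1,0,0,0,0.03,48,19,1,0,0,0,0.03,48,23,2,0,0,0,0.03,48,26,2,0,0,0,0.03,48,30,3,0,0,0,0.03,48,34,3,0,0,0,0.03,48,38,4,0,0,0,0.03,48,42,4,0,0,0,0.03,48,46,5,0,0,0,0.03,48,50,5,0,0,0,0.03,48,54,6,0,0,0,0.03,48,57,7,0,0,0,0.03,48,58,7,0,0,0,0.03]
}}

```text
t: 16.0
eef_pos: [0.5459, 0.0708, 0.0326]
tcp_rot: [2.657, -0.681, 1.109]
ft_force: [-3.5, 0.1, -1.3]
opening: 0.551
```

```bash
python3 st.py; python3 look.py 6 0 0
python3 - <<'E'
from plan import *
s=.147; b=B0+u*s; print(b)
p=get_state(); al=-.5; th=np.pi/4
path=[(*b,-.5,th,d,.032) for d in (.043,.05,.06,.07,.08,.085)]
for k in range(1,8): f=k/7; path.append((*b,-.5+.28*f,th+f*np.radians(10),.085+.005*f,.032-.004*f))
path+=[path[-1]]*2
plan(path,26)
E
```

```text
{'t': 16.0, 'qpos': [0.1412, 0.9193, 2.1303, 3.8349, 0.7165, -1.6436], 'eef_pos': [0.5459, 0.0708, 0.0326], 'tcp_rot': [2.6565, -0.6806, 1.1087], 'ft_force': [-3.4686, 0.0816, -1.3034], 'opening': 0.5508}
[[0.616, -0.478, 0.626], [-0.341, -0.878, -0.335], [0.71, -0.007, -0.705]]
[0.57969538 0.05154113]
ikcost 1.1071377471371442e-19 dq 0.10621143101309682 qend [ 0.04  1.19  2.4   3.36  1.4  -1.46]
[26, -4, 1, -1, -0.0, 0.01, -0.0, 26, -10, 5, -1, -0.0, 0.01, -0.0, 26, -19, 9, -1, -0.0, 0.01, -0.0, 26, -27, 14, -1, -0.0, 0.01, -0.0, 26, -36, 19, -1, -0.0, 0.01, -0.0, 26, -41, 21, -1, -0.0, 0.01, -0.0, 26, -43, 19, -1, -0.02, -0.02, 0.04, 26, -45, 16, -2, -0.03, -0.04, 0.08, 26, -47, 13, -2, -0.04, -0.06, 0.12, 26, -49, 10, -3, -0.05, -0.09, 0.16, 26, -51, 7, -3, -0.05, -0.11, 0.2, 26, -52, 4, -4, -0.06, -0.13, 0.24, 26, -54, 0, -5, -0.07, -0.16, 0.28, 26, -54, 0, -5, -0.07, -0.16, 0.28, 26, -54, 0, -5, -0.07, -0.16, 0.28]
```

View pics/t6c.png

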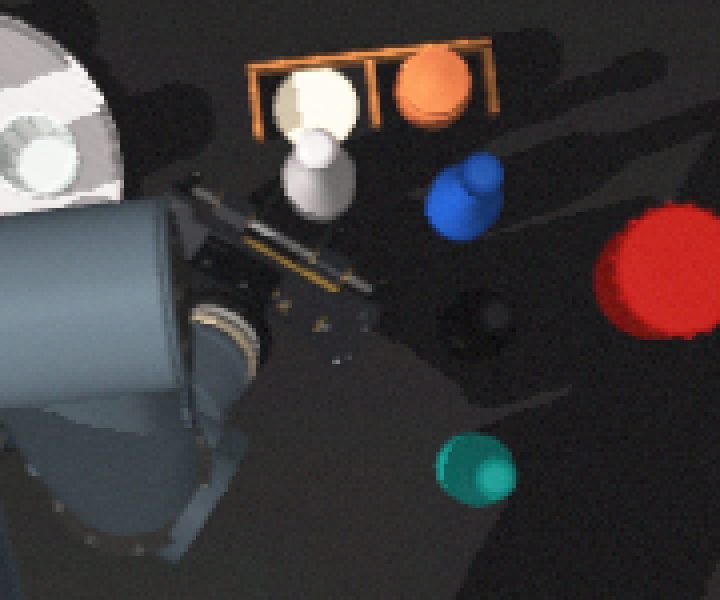

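View pics/w6.png

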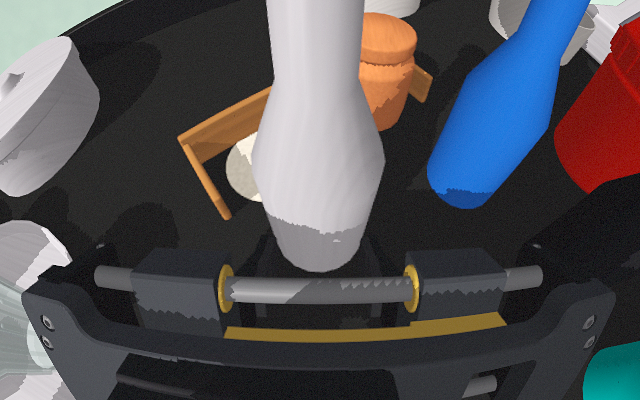

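>>> {"method": "move_arm", "body": {
  "targets": [48,-4,1,0,0,0,0,48,-10,5,0,0,0,0,48,-19,9,0,0,0,0,48,-27,14,0,0,0,0,26,-35,18,0,0,0.01,0,26,-37,20,-1,0,0.01,0,26,-39,18,-1,-0.02,-0.02,0.04,26,-41,16,-2,-0.03,-0.04,0.08,26,-42,13,-2,-0.04,-0.06,0.12,26,-44,10,-3,-0.05,-0.09,0.16,26,-46,7,-3,-0.05,-0.11,0.2,26,-47,3,-4,-0.06,-0.13,0.24,26,-48,0,-5,-0.07,-0.16,0.28,26,-48,0,-5,-0.07,-0.16,0.28,26,-48,0,-5,-0.07,-0.16,0.28]
}}

```text
t: 17.6
eef_pos: [0.4977, 0.0706, 0.0271]
tcp_rot: [2.682, -0.292, 1.398]
ft_force: [-0.3, 0.1, 0.1]
opening: 0.293
```

```bash
python3 st.py; python3 look.py 7 0 0
python3 - <<'E'
from fit import *
t=cv2.imread("pics/top7.png").astype(int)
# bottle mask excluding liner: brightness mask joined; fit with row limit
best=None
g=t.min(2)
m0=np.zeros(g.shape,bool); m0[170:200,305:335]=g[170:200,305:335]>60   # body part only
def cost(x,y):
    s=sil("top",x,y).copy(); k=np.zeros_like(s); k[176:200,305:335]=1
    return ((s^m0)&k).sum()
r=sorted((cost(x,y),x,y) for x in np.arange(.56,.60,.001) for y in np.arange(.03,.07,.001))
print(r[0],np.mean([q[1:] for q in r if q[0]<=r[0][0]+2],0))
E
```

```text
{'t': 17.6, 'qpos': [0.0359, 1.1843, 2.3879, 3.3548, 1.3809, -1.4662], 'eef_pos': [0.4977, 0.0706, 0.0271], 'tcp_rot': [2.6816, -0.2921, 1.3984], 'ft_force': [-0.3312, 0.1474, 0.0502], 'opening': 0.2929}
[[0.559, -0.217, 0.8], [-0.122, -0.976, -0.179], [0.82, 0.003, -0.572]]
(np.int64(140), np.float64(0.5780000000000001), np.float64(0.05700000000000002)) [0.5775 0.0565]
```

View pics/t7c.png

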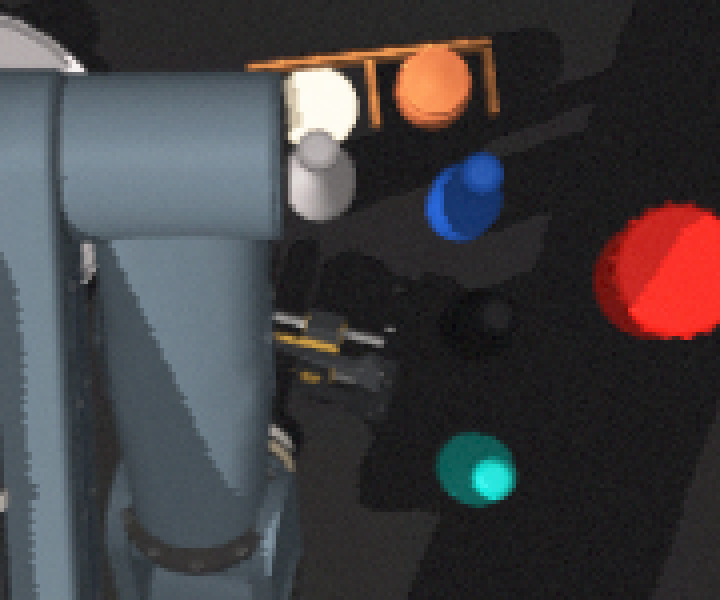

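View pics/w7.png

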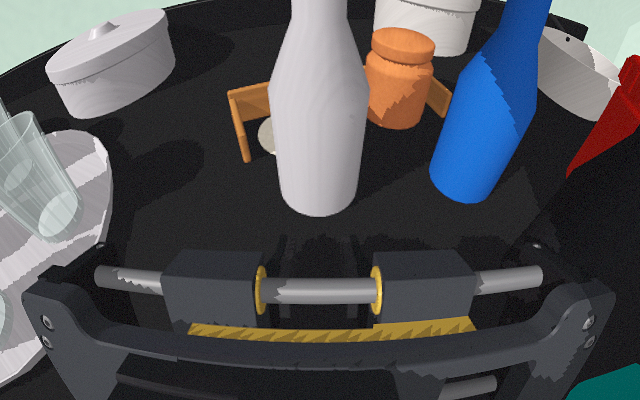

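```bash
cat > wr.py <<'E'
from h import *
def wunproj(uv,z,pos,rv):
    c=get_calibration("wrist"); f=200/np.tan(np.radians(c["fov_y"]/2)); v=np.array(uv,float)-[c["cx"],c["cy"]]; r=np.hypot(*v); a=r/f
    d=np.r_[v/r*np.sin(a),np.cos(a)]; M=R.from_rotvec(rv).as_matrix(); m=c["mount"]
    D=M@(m[:3,:3]@d); O=np.array(pos)+M@m[:3,3]; return O+D*((z-O[2])/D[2])
E
python3 - <<'E'
from wr import *; from plan import *
s=get_state(); p=wunproj((318,216),0,s["eef_pos"],s["tcp_rot"]); print("foot near",p, "axis",p[:2]+.028*np.array([np.cos(-.22),np.sin(-.22)]))
print("left fin tip bottom", wunproj((248,162),0,s["eef_pos"],s["tcp_rot"]))
b=np.array([.5797,.0517]); e=np.array([.645,.0603]); n=(e-b)/np.linalg.norm(e-b); print(np.linalg.norm(e-b)); th=np.radians(55)
path=[(*b,-.22,th,d,.028) for d in (.078,.07,.063,.058,.054,.052,.0505)]+[(*(b+n*k),-.22,th,.0505,.028) for k in np.arange(.004,.0401,.004)]
plan(path+[path[-1]],26)
E
```

```text
foot near [0.55153977 0.05876741 0.        ] axis [0.5788649  0.05265698]
left fin tip bottom [0.61486077 0.10229576 0.        ]
0.06586387477213897
ikcost 9.713296929510725e-20 dq 0.03218475662211895 qend [ 0.02  1.06  2.21  3.36  1.09 -1.54]
[26, 5, -3, 0, 0.0, 0.0, -0.0, 26, 13, -4, 0, 0.0, 0.0, -0.0, 26, 20, -6, 0, 0.0, 0.0, -0.0, 26, 25, -7, 0, 0.0, 0.0, -0.0, 26, 29, -8, 0, 0.0, 0.0, -0.0, 26, 31, -8, 0, 0.0, 0.0, -0.0, 26, 32, -9, 0, 0.0, 0.0, -0.0, 26, 36, -8, 0, 0.0, 0.0, -0.0, 26, 40, -7, 0, 0.0, 0.0, -0.0, 26, 44, -7, 0, 0.0, 0.0, -0.0, 26, 48, -6, 0, 0.0, 0.0, -0.0, 26, 52, -6, 0, 0.0, 0.0, -0.0, 26, 56, -5, 0, 0.0, 0.0, -0.0, 26, 60, -5, 0, 0.0, 0.0, -0.0, 26, 64, -4, 0, 0.0, 0.0, -0.0, 26, 68, -4, 0, 0.0, 0.0, -0.0, 26, 72, -3, 0, 0.0, 0.0, -0.0, 26, 72, -3, 0, 0.0, 0.0, -0.0]
```

>>> {"method": "move_arm", "body": {
  "targets": [26,5,-3,0,0,0,0,26,13,-4,0,0,0,0,26,20,-6,0,0,0,0,26,25,-7,0,0,0,0,26,29,-8,0,0,0,0,26,31,-8,0,0,0,0,26,32,-9,0,0,0,0,26,36,-8,0,0,0,0,26,40,-7,0,0,0,0,26,44,-7,0,0,0,0,26,48,-6,0,0,0,0,26,52,-6,0,0,0,0,26,56,-5,0,0,0,0,26,60,-5,0,0,0,0,26,64,-4,0,0,0,0,26,68,-4,0,0,0,0,26,70,-3,0,0,0,0,26,70,-3,0,0,0,0]
}}

```text
t: 19.5
eef_pos: [0.5665, 0.0675, 0.0277]
tcp_rot: [2.681, -0.294, 1.396]
ft_force: [-5.1, -1.1, 3.1]
opening: 0.299
```

```bash
python3 st.py; python3 look.py 8 0 0
```

```text
{'t': 19.5, 'qpos': [0.0206, 1.064, 2.2224, 3.3642, 1.1015, -1.5358], 'eef_pos': [0.5665, 0.0675, 0.0277], 'tcp_rot': [2.6814, -0.2936, 1.3962], 'ft_force': [-5.0624, -1.1101, 3.0973], 'opening': 0.2989}
[[0.56, -0.218, 0.799], [-0.122, -0.976, -0.18], [0.819, 0.003, -0.573]]
```

View pics/t8c.png

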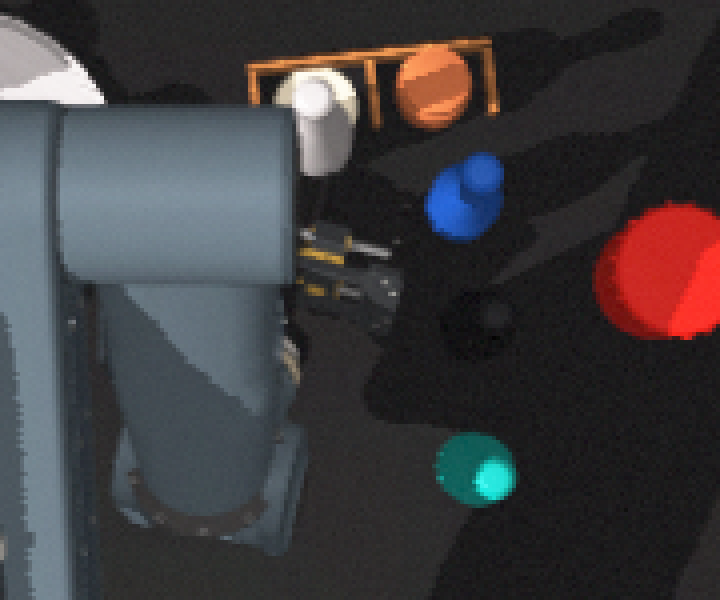

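View pics/w8.png

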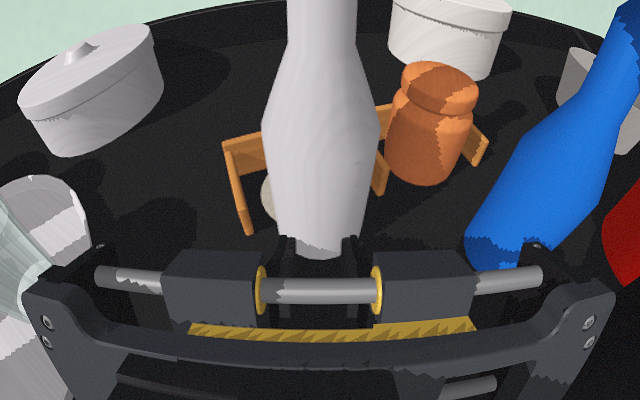

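Run:
```python
from wr import *
s=get_state(); T=np.array(s["eef_pos"]); M=R.from_rotvec(s["tcp_rot"]).as_matrix()
for uv in ((318,257),(463,262),(480,270),(510,270)): print(uv,wunproj(uv,0,T,s["tcp_rot"]).round(4))
# clearance: body box points with blue/jar cylinders during remaining 30 mm
ax=np.array([.9914,.1306,0])
for sft in (0,.01,.02,.03):
  for nm,cx,cy,r,h in (("blue",.558,-.058,.028,.12),("jar",.652,-.0345,.03,.084)):
    best=9
    for x in np.linspace(-.0375,.0375,9):
      for y in (-.095,-.08,.095):
        for z in np.linspace(-.045,-.16,10):
          p=T+ax*sft+M@[x,y,z]
          if p[2]<h: best=min(best,np.hypot(p[0]-cx,p[1]-cy)-r)
    print(sft,nm,round(best,4))
  tip=[T+ax*sft+M@[x,.013+.015,z] for x in(-.0095,.0095) for z in (.025,0)]
  tipm=[T+ax*sft+M@[x,-(.013+.015),z] for x in(-.0095,.0095) for z in (.025,0)]
  ny=np.array([-.1306,.9914,0]); L=np.array([.643,.060,0])
  print(" finger side lat of bay centre",[[round(float((p-L)@ny),4),round(float((p-L)@ax)+.004,4),round(float(p[2]),3)] for p in tip+tipm])
```

```text
(318, 257) [0.589  0.0618 0.    ]
(463, 262) [ 0.5615 -0.0304  0.    ]
(480, 270) [ 0.5523 -0.0402  0.    ]
(510, 270) [ 0.5447 -0.0639  0.    ]
0 blue 0.0173
0 jar 0.0971
 finger side lat of bay centre [[-0.0141, -0.0663, 0.006], [-0.007, -0.0855, 0.02], [-0.0178, -0.0561, 0.021], [-0.0107, -0.0753, 0.036], [0.0385, -0.0471, 0.006], [0.0456, -0.0663, 0.02], [0.0348, -0.0368, 0.021], [0.0419, -0.0561, 0.035]]
0.01 blue 0.0134
0.01 jar 0.0874
 finger side lat of bay centre [[-0.0141, -0.0563, 0.006], [-0.007, -0.0755, 0.02], [-0.0178, -0.0461, 0.021], [-0.0107, -0.0653, 0.036], [0.0385, -0.0371, 0.006], [0.0456, -0.0563, 0.02], [0.0348, -0.0268, 0.021], [0.0419, -0.0461, 0.035]]
0.02 blue 0.0116
0.02 jar 0.0778
 finger side lat of bay centre [[-0.0141, -0.0463, 0.006], [-0.007, -0.0655, 0.02], [-0.0178, -0.0361, 0.021], [-0.0107, -0.0553, 0.036], [0.0385, -0.0271, 0.006], [0.0456, -0.0463, 0.02], [0.0348, -0.0168, 0.021], [0.0419, -0.0361, 0.035]]
0.03 blue 0.0123
0.03 jar 0.0683
 finger side lat of bay centre [[-0.0141, -0.0363, 0.006], [-0.007, -0.0555, 0.02], [-0.0178, -0.0261, 0.021], [-0.0107, -0.0453, 0.036], [0.0385, -0.0171, 0.006], [0.0456, -0.0363, 0.02], [0.0348, -0.0068, 0.021], [0.0419, -0.0261, 0.035]]
```

The bottle is centred in the bay mouth. My model puts the gripper body about 12 mm clear of the blue bottle and the fingers at least 4 mm clear of the fins. I'll push the remaining ~27 mm slowly and check the force.

>>> {"method": "move_arm", "body": {
  "targets": [26,3,0,0,0,0,0,26,6,1,0,0,0,0,26,9,1,0,0,0,0,26,12,2,0,0,0,0,26,15,2,0,0,0,0,26,18,2,0,0,0,0,26,20,3,0,0,0,0,26,22,3,0,0,0,0,26,24,3,0,0,0,0,26,25,3,0,0,0,0,26,26,3,0,0,0,0]
}}

```text
t: 20.7
eef_pos: [0.5904, 0.0701, 0.0275]
tcp_rot: [2.683, -0.295, 1.391]
ft_force: [-7.5, -0.6, 4.7]
opening: 0.3
```

```bash
python3 st.py; python3 look.py 9 0 0
```

```text
{'t': 20.7, 'qpos': [0.0272, 1.0365, 2.1617, 3.3838, 1.0122, -1.5593], 'eef_pos': [0.5904, 0.0701, 0.0275], 'tcp_rot': [2.6826, -0.295, 1.3911], 'ft_force': [-7.4962, -0.6384, 4.6719], 'opening': 0.2996}
[[0.562, -0.219, 0.797], [-0.123, -0.976, -0.182], [0.818, 0.004, -0.576]]
```

View pics/w9.png

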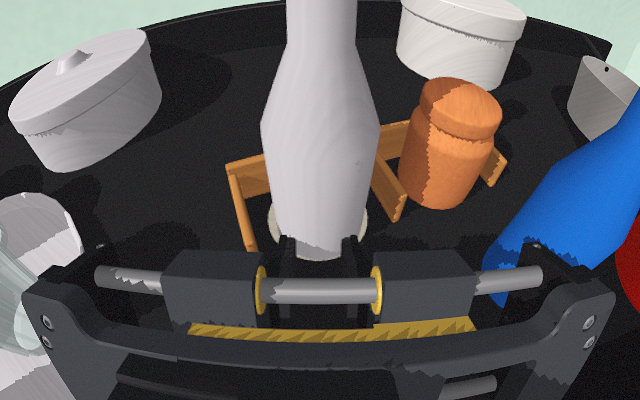

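View pics/t9c.png

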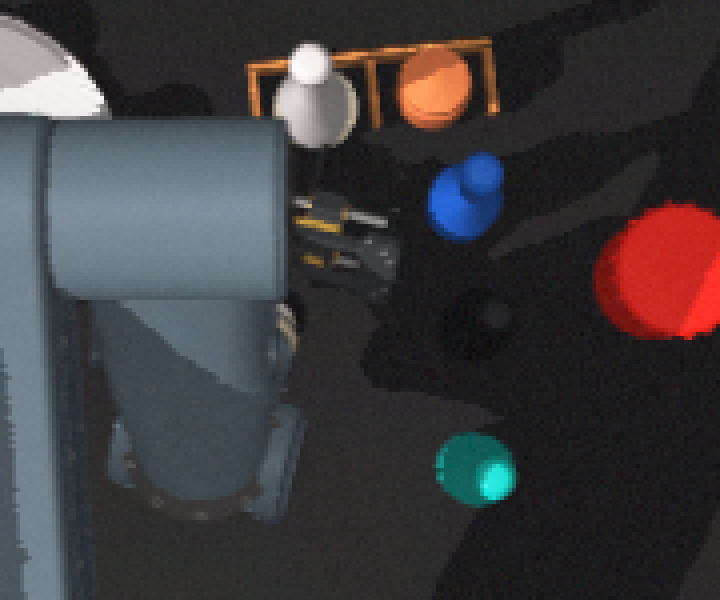

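>>> {"method": "move_arm", "body": {
  "targets": [26,2,0,0,0,0,0,26,4,0,0,0,0,0,26,5,1,0,0,0,0,26,6,1,0,0,0,0]
}}

```text
t: 21.2
eef_pos: [0.5944, 0.0705, 0.0274]
tcp_rot: [2.683, -0.297, 1.386]
ft_force: [-8.8, -0.9, 5.7]
opening: 0.304
```

```bash
python3 st.py
```

```text
{'t': 21.2, 'qpos': [0.0295, 1.0309, 2.1503, 3.3913, 0.9927, -1.5651], 'eef_pos': [0.5944, 0.0705, 0.0274], 'tcp_rot': [2.6831, -0.2973, 1.3863], 'ft_force': [-8.7722, -0.8946, 5.7117], 'opening': 0.3035}
[[0.565, -0.222, 0.795], [-0.124, -0.975, -0.184], [0.816, 0.005, -0.578]]
```

>>> {"method": "move_arm", "body": {
  "targets": [26,2,0,0,0,0,0,26,3,0,0,0,0,0,26,4,1,0,0,0,0]
}}

```text
t: 21.5
eef_pos: [0.5961, 0.0708, 0.0274]
tcp_rot: [2.684, -0.3, 1.381]
ft_force: [-7.0, -1.4, 5.3]
opening: 0.3
```

```bash
python3 st.py; python3 look.py 10 0 0
```

```text
{'t': 21.5, 'qpos': [0.0317, 1.027, 2.1444, 3.3983, 0.98, -1.5691], 'eef_pos': [0.5961, 0.0708, 0.0274], 'tcp_rot': [2.6835, -0.3001, 1.381], 'ft_force': [-7.0218, -1.4153, 5.304], 'opening': 0.2998}
[[0.567, -0.224, 0.793], [-0.125, -0.975, -0.186], [0.814, 0.006, -0.581]]
```

View pics/w10.png

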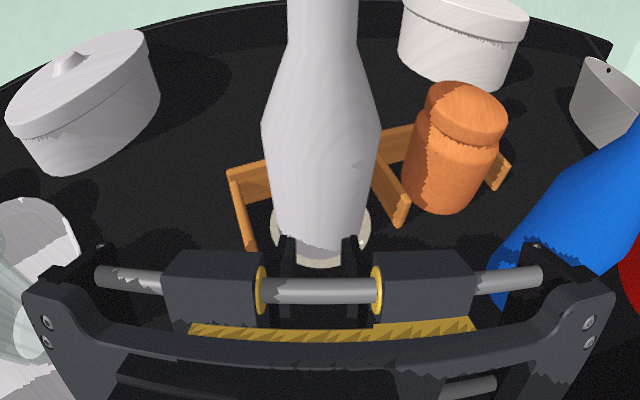

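By dead reckoning the bottle is at rack x ≈ +6 mm, centred over the liner. I'll back off along the same line and check.

>>> {"method": "move_arm", "body": {
  "targets": [26,-2,0,0,0,0,0,26,-5,0,0,0,0,0,26,-9,-1,0,0,0,0,26,-14,-2,0,0,0,0,26,-20,-3,0,0,0,0,26,-27,-4,0,0,0,0,26,-34,-4,0,0,0,0,26,-41,-5,0,0,0,0,26,-48,-6,0,0,0,0,26,-55,-6,0,0,0,0,26,-60,-6,0,0,0,0,26,-60,-6,0,0,0,0]
}}

```text
t: 22.8
eef_pos: [0.5354, 0.0649, 0.027]
tcp_rot: [2.685, -0.3, 1.379]
ft_force: [0.1, 0.0, 1.0]
opening: 0.297
```

```bash
python3 st.py; python3 look.py 11 0 0
python3 - <<'E'
import cv2
w=cv2.imread("pics/w11.png")[0:260,180:520]; cv2.imwrite("pics/w11c.png",cv2.resize(w,None,fx=2.3,fy=2.3,interpolation=3))
E
```

```text
{'t': 22.8, 'qpos': [0.019, 1.1001, 2.2946, 3.3589, 1.1962, -1.5123], 'eef_pos': [0.5354, 0.0649, 0.027], 'tcp_rot': [2.6846, -0.2996, 1.379], 'ft_force': [0.1163, 0.0008, 1.0241], 'opening': 0.2968}
[[0.568, -0.224, 0.792], [-0.125, -0.975, -0.186], [0.813, 0.006, -0.582]]
```

View pics/w11c.png

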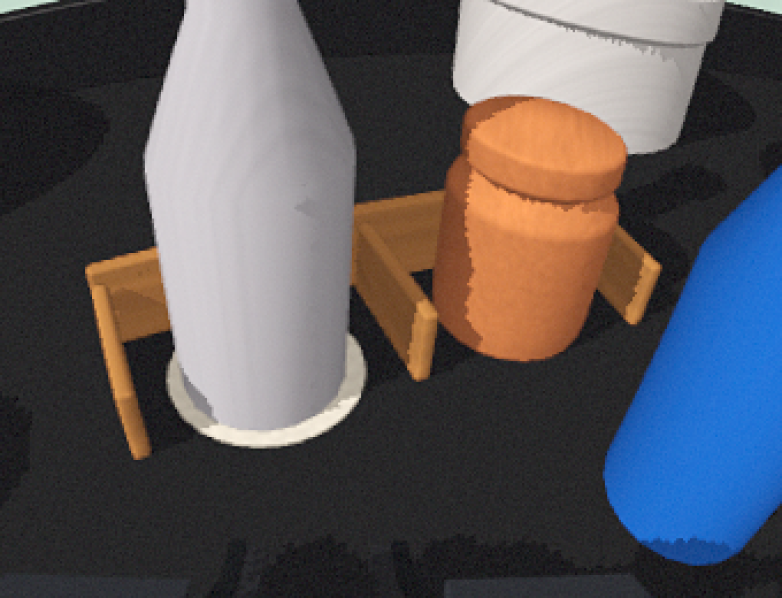

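View pics/t11c.png

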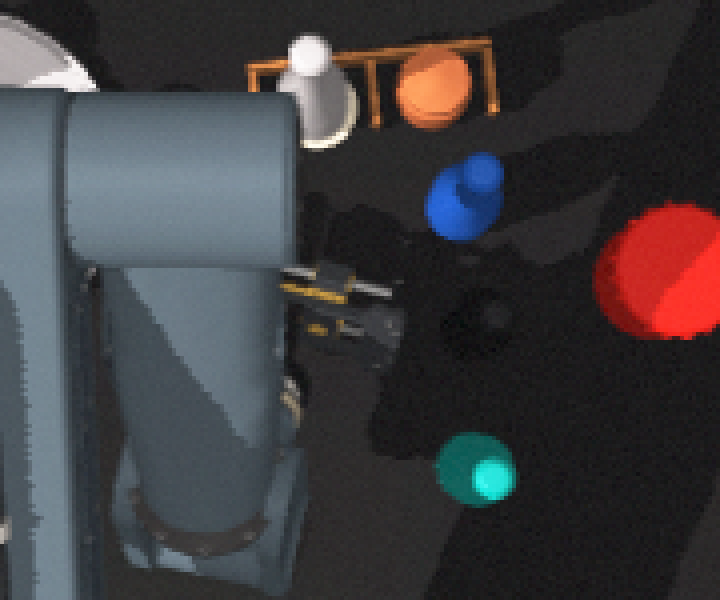

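Run:
```python
from wr import *
s=get_state(); px=lambda x,y:(180+(x+.5)/2.3-.5,(y+.5)/2.3-.5)
U=lambda x,y,z=0: wunproj(px(x,y),z,s["eef_pos"],s["tcp_rot"])[:2]
f=U(265,429); l=U(265,446); L=U(167,380);Rr=U(366,375); bl=U(177,385); br=U(348,385)
print("foot front",f,"liner front",l,"gap mm",1e3*np.linalg.norm(f-l),"liner L/R",L,Rr,(L+Rr)/2,"bottle edges",bl,br)
print("fin tips top", U(100,290,.03),U(425,310,.03))
d=np.array([f[0]-s["eef_pos"][0],f[1]-s["eef_pos"][1]])
# camera direction
c=get_calibration("wrist"); M=R.from_rotvec(s["tcp_rot"]).as_matrix(); O=np.array(s["eef_pos"])+M@c["mount"][:3,3]; v=f-O[:2]; v/=np.linalg.norm(v)
B=f+.028*v; Ln=l+.034*v; x=np.array([.9917,.129]); y=np.array([-.129,.9917]); print("bottle",B,"liner",Ln,"diff in rack x,y mm",1e3*(B-Ln)@x,1e3*(B-Ln)@y)
```

```text
foot front [0.61769962 0.0626878 ] liner front [0.61092991 0.0639149 ] gap mm 6.88003023888455 liner L/R [0.64673231 0.09159553] [0.63365411 0.02514503] [0.64019321 0.05837028] bottle edges [0.64353413 0.08841316] [0.63044322 0.03227816]
fin tips top [0.66389018 0.10842277] [0.62927778 0.00900395]
bottle [0.64551411 0.05946997] liner [0.64470464 0.06000753] diff in rack x,y mm 0.7334058809367315 -0.6375180159999551
```

The bottle is in the bay, upright and centred, with a measured rail gap of about 2 mm. That's within tolerance, but I'll give it one more gentle nudge to close the gap, then withdraw.

>>> {"method": "move_arm", "body": {
  "targets": [26,7,0,0,0,0,0,26,14,1,0,0,0,0,26,21,2,0,0,0,0,26,28,2,0,0,0,0,26,35,3,0,0,0,0,26,42,3,0,0,0,0,26,48,4,0,0,0,0,26,53,5,0,0,0,0,26,56,6,0,0,0,0,26,58,6,0,0,0,0,26,60,6,0,0,0,0,26,62,6,0,0,0,0,26,63,6,0,0,0,0,26,64,6,0,0,0,0,26,65,7,0,0,0,0]
}}

```text
t: 24.4
eef_pos: [0.5991, 0.0712, 0.0268]
tcp_rot: [2.685, -0.303, 1.375]
ft_force: [-6.5, -1.0, 2.7]
opening: 0.299
```

```bash
python3 st.py
```

```text
{'t': 24.4, 'qpos': [0.0338, 1.0232, 2.1348, 3.4056, 0.9632, -1.5743], 'eef_pos': [0.5991, 0.0712, 0.0268], 'tcp_rot': [2.6847, -0.3027, 1.3748], 'ft_force': [-6.5375, -0.9631, 2.6626], 'opening': 0.2995}
[[0.57, -0.226, 0.79], [-0.126, -0.974, -0.188], [0.812, 0.007, -0.584]]
```

>>> {"method": "move_arm", "body": {
  "targets": [26,-2,0,0,0,0,0,26,-5,0,0,0,0,0,26,-9,-1,0,0,0,0,26,-14,-2,0,0,0,0,26,-20,-3,0,0,0,0,26,-27,-4,0,0,0,0,26,-34,-4,0,0,0,0,26,-41,-5,0,0,0,0,26,-48,-6,0,0,0,0,26,-55,-6,0,0,0,0,26,-62,-6,0,0,0,0,26,-65,-6,0,0,0,0,26,-65,-6,0,0,0,0,26,-65,-6,0,0,0,0]
}}

```text
t: 25.8
eef_pos: [0.5343, 0.0652, 0.0268]
tcp_rot: [2.684, -0.303, 1.376]
ft_force: [-0.0, -0.3, 0.6]
opening: 0.3
```

```bash
python3 st.py; python3 look.py 12 0 0
python3 - <<'E'
import cv2
w=cv2.imread("pics/w12.png")[0:260,180:520]; cv2.imwrite("pics/w12c.png",cv2.resize(w,None,fx=2.3,fy=2.3,interpolation=3))
E
```

```text
{'t': 25.8, 'qpos': [0.0218, 1.1, 2.2956, 3.3636, 1.1948, -1.5113], 'eef_pos': [0.5343, 0.0652, 0.0268], 'tcp_rot': [2.6844, -0.3025, 1.3756], 'ft_force': [-0.0444, -0.2811, 0.5605], 'opening': 0.2998}
[[0.57, -0.226, 0.79], [-0.126, -0.974, -0.188], [0.812, 0.007, -0.583]]
```

View pics/w12c.png

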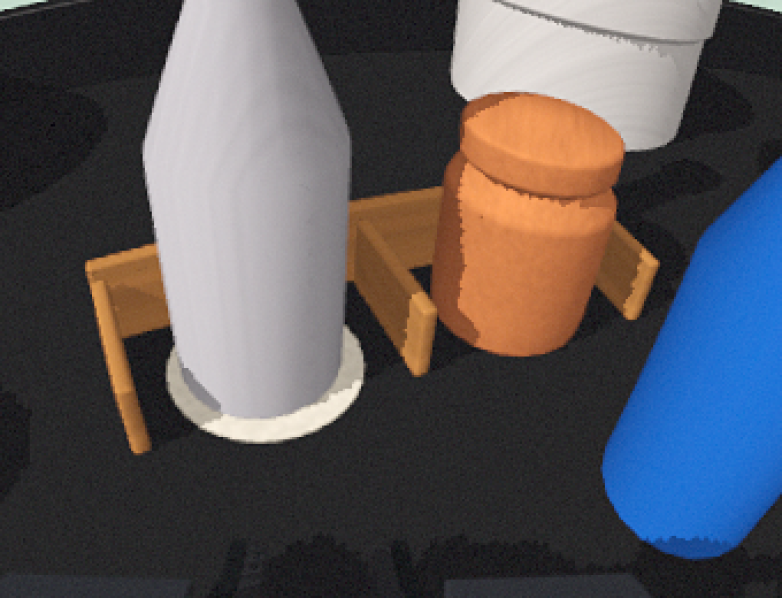

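View pics/top12.png

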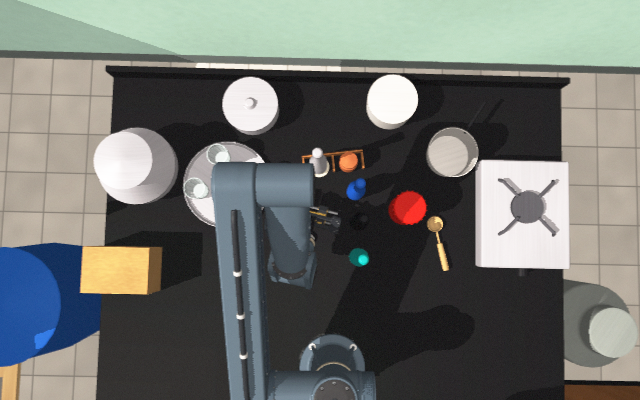

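Close-up crop: the bottle is upright, with about 10 mm of liner showing in front of its foot (foot edge at 265,415, liner edge at 265,441), which is what touching the rail should look like. Top view: the jar (348,161), canister, spoon and saucepan are where they were. The fingers are about 65 mm clear. Handing in.

```bash
python3 -c "
from station import *
print(hand_in())"
```

```text
the job is handed in; nothing more can be done
None
```

I pushed the grey steel bottle into the left bay, the one with the liner, and handed the job in; `hand_in` gives no verdict. I used the fingertips as an open V about 20 mm above the ledge, first opened 48 mm and then 26 mm for the bay. The bottle was never gripped or lifted.

**Force and time:** the wrist force, read at the end of each move, never passed about 11 N. The last reading before handing in was at 25.8 s.

**Last checks:**
- **Bottle:** it stands upright and free, with the fingers backed off about 65 mm and the force near zero.
- **Position:** before the last 3 mm nudge, the wrist picture put it within about 1–2 mm of the liner's centre and about 2 mm short of the rail. After the nudge, about 10 mm of liner shows in front of the foot, where touching the rail should show 9 mm. I took this from the picture by eye and did not recompute it.
- **Other things:** the jar, canister, spoon, saucepan and look-alike bottles appear unmoved.

**Checks that failed or disagreed:**
- One silhouette fit from the top camera was spoiled by the arm's elbow covering part of the view. I used the wrist camera instead; it agreed with the planned position to about 1 mm.
- The force did not rise clearly at the end, so contact with the rail is judged from the pictures, not felt.
- In the last top view the arm covered two of the four tumblers, so I did not see those at the end. The arm passed well above them.

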